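# Hang the T-key, stand it in its pocket and lower the hood

## Task

Put the T-handled socket key away in the key station: pick it up off the bench by the two ends of its crossbar, slacken the grip so that the key swings down and hangs from the fingers clear of the bench, grip it firmly again and stand it, socket down, in the empty square pocket. Let go of it, then swing the station's heavy open hood over and lower it fully shut without letting it slam. Leave the other loose things on the bench where they are.

Things in the scene. Friction and masses are not known exactly. Their poses are not given: they have to be found in the camera images.
- key: The T-handled socket key, steel, about 0.22 kg, lying flat on the bench. Origin: middle of the crossbar, on its axis (13 mm above the bench as it lies). Own y: along the crossbar; own x: along the shaft, from crossbar to socket. Crossbar 46 mm long over its ends: a 12 mm bar with 26 mm black end caps. Shaft 10 mm thick, balance point 56 mm from the crossbar axis; socket 26 mm in diameter, 28 mm long. Its mass and friction vary.
- key_button (a point): Outer face of the polished domed steel button (about 11 mm across, 4 mm proud) in the middle of the crossbar's +y end cap; the -y end has the same. Gripped on both buttons the key turns about the crossbar against a friction that grows with the grip: over about 40 N it is held out level, near 30 N it starts to swing, under about 15 N it hangs nearly plumb, under about 3 N it drops.
- key_end (a point): Middle of the key's socket end face, 110 mm from the crossbar axis along the key's own x.
- station: The key station, a fixed grey block 120 (own x) x 190 (own y) x 60 mm high. Origin: centre of its underside on the bench. Own x points away from the robot's side (its front is -x), z up. A short black-handled driver stands fixed in a second, smaller pocket (at own x -8, y -55 mm, up to 90 mm above the bench): leave it.
- pocket (a point): Centre of the mouth of the empty square pocket in the station's top, 60 mm above the bench, at own x -8, y +35 mm of the station. The pocket is 41 x 41 mm wide, sides along the station's axes, 52 mm deep (floor 8 mm above the bench). A key standing in it has its crossbar axis 118 mm above the bench.
- hood (a joint): Angle of the station's hood, rad: 0 shut, 1.6 fully open (its stop). The hood is a white box cover without a bottom, 126 x 196 x 88 mm, about 0.65 kg, hinged along the station's rear top edge. Its weight keeps it open above about 0.85 rad and makes it fall shut below that; hardly anything damps it. Shut, it covers the block's top and a key standing there; its top is then 148 mm above the bench.
- hood_hinge (a point): Middle of the hood's hinge axis: at the station's own x +60, y 0, 60 mm above the bench. The axis runs along the station's y.
- hood_handle (a point): Middle of the hood's handle: round steel bar, 10 mm thick, 90 mm long along the station's y, on two posts 82 mm apart, axis 48 mm out from the hood's front wall. Shut: 171 mm in front of and 70 mm above the hinge axis. Open: about 75 mm behind and 169 mm above it, posts upright. Fingers straddling the bar from above can carry it all the way without turning: it turns between them.
- dish: Bystander: open glass dish, 90 mm across, 16 mm high. Origin under its centre.
- bottle: Bystander: amber bottle, 60 mm across, 130 mm high. Origin under its centre.
- driver: Bystander: screwdriver 160 mm long lying on the bench. Origin under its middle.
- lens: Bystander: black disc-shaped lens, 52 mm across, 30 mm high. Origin under its centre.
- jar: Bystander: glass jar, 64 mm across, 75 mm high. Origin under its centre.
- slidebox: Bystander: grey open slide tray 100 x 80 x 35 mm. Origin under its centre.
Things that resemble listed ones, but are neither listed nor needed, are in the scene too. Several things look just like the key: the one meant starts farthest to the robot's left.

How it is judged (in metres and radians):
On the way, in this order (a step that is already met when the one before it is completed fails the run):
1. the key hangs socket-down from the fingers, within 0.25 rad of plumb, clear of the bench, its crossbar over 0.125 m up (angle between key's own x axis and vertical above 2.89 rad and height (world z) of key above 0.125 m and contact force between the fingers and key above 1 N and contact force between key and station below 0.1 N), for 0.2 s.
2. the key stands socket-down in the pocket, let go of, while the hood is still open (horizontal distance between key_end and pocket below 0.013 m and z of key_end in the frame of pocket below -0.046 m and angle between key's own x axis and vertical above 2.79 rad and contact force between the fingers and key below 0.1 N and value of joint hood above 1.2 rad), for 0.2 s.
3. the hood is shut (value of joint hood below 0.03 rad), for 0.2 s.
At the end, for the whole second after the job is handed in: The hood is shut (under 0.03 rad), the key stands at rest and socket-down on the floor of the square pocket (socket end at least 46 mm below the mouth and within 13 mm of its centre, leaning less than 0.35 rad), and the robot has let go (value of joint hood below 0.03 rad and horizontal distance between key_end and pocket below 0.013 m and z of key_end in the frame of pocket below -0.046 m and angle between key's own x axis and vertical above 2.79 rad and linear speed of key below 0.02 m/s); the robot touches nothing.
It fails at once if the hood slams (closes faster than 2.5 rad/s) (velocity of joint hood below -2.5 rad/s).
It fails at once if a bystander is moved more than 30 mm (distance of any of dish, bottle, driver, lens, jar, slidebox from where it was at the start of the episode above 0.03 m).
It also fails if it takes over 72 s, if anything falls off the work surface, if the arm or the gripper's body presses on something with over 40 N, if the wrist force passes 120 N, or if a joint passes its speed limit or range.

## Robot

A 6-joint arm with a two-finger parallel gripper is mounted at the origin on the work surface. World frame = base frame: x ahead of the robot, y to its left, z up, the work surface at z = 0. Lengths are in m, angles in degrees, forces in N, time in s.
With the tool pointing down it reaches from about 0.325 to 0.925 m from the base axis. Payload 3.1 kg.
Tool frame: the origin (TCP) lies midway between the tips of the shut fingers; the grasp point (between the pads) lies 19 mm behind it; x points along the fingers, y is the direction in which the jaws open and shut, and the axes are right-handed (so a half turn about x gives the same grasp; the last joint's range is limited). The gripper opens to 85 mm and grips with 20 to 120 N. Pads are 22 mm wide; open, the fingers measure 114 mm over their backs; the gripper's body (76 mm by 85 mm) begins 54 mm behind the grasp point. The pads swing forward as they close: fully open they stand 13 mm farther back than shut.
Start: joints at [-83.549, 12.427, 92.441, -0, 75.132, -6.429], TCP at [0.139, -0.609, 0.231] pointing down, gripper open.
Joint ranges: [-157.48, 157.48], [-44.54, 120.13], [17.64, 146.25], [-64.5, 244.5], [7.68, 150.69], [-147.95, 147.95]. Speed limits (degrees/s): [159.86, 159.86, 180, 180, 180, 180].

## Interface

Orientations are given as [roll, pitch, yaw] about the fixed x, y, z axes, in that order (R = Rz(yaw) Ry(pitch) Rx(roll)).
In Python, from bench import get_obs, capture, sign_off gives the robot as it stands.
- The arm moves only by the tool step_arm, never from a script. Its argument "deltas" is a list that holds one entry, the list of rows, each a list of 6 numbers: the shift along the tool's x, y, z in m, then the turn, a rotation vector about the tool's x, y, z in rad. In form: [[[x, y, z, wx, wy, wz], ...]]. A call has 1 to 20 rows; each row shifts and turns the commanded pose from where the row before left it, along the tool's axes as they then stand; what a row does not reach is not made up. A row lasts 1/10 s, in which the tool goes at most 50 mm and 8.59 degrees, less where a joint would pass 70% of its speed; a pose out of reach is approached as far as the arm can. A call with a gripper value outside its range is refused whole. "claw" is the closure in counts, from 0 (fully open) to 255 (shut), set as the call begins (left out, the last holds). The fingers move at their own pace and stop on an object; "squeeze" is the grip in N (left out, the last holds). Time passes only in rows, so rows that do not move let the fingers close. It gives the time, the measured TCP pose, the force and the opening at its end, in the units of the state.
- get_obs(): the state, without advancing time (a new reading comes with each control period).
- capture(name): name is "side" or "top"; returns a dict with "pixels" (384x512x3 uint8, blue, green, red), "fx", "fy", "cx", "cy" (pixels), "xyz" and "attitude" of the camera in the world. Camera axes: x right, y down, z forward; pixel columns grow to the right and rows downward; lengths in m; the calibration is good to about 2 mm. A picture is of the moment at which its call begins. There is no depth.
- sign_off(): hands the job in, once; it reports no verdict.
The state is a dict: "t": time; "qpos": joint angles; "qvel": joint speeds; "tau": joint torques, N m; "position": TCP position; "tool_rot": TCP orientation; "wrist_force": force on the tool from outside, world axes, zero at the start; "wrist_torque": the same for the moment, N m; "finger_gap": finger opening in m.
Only numpy, scipy, OpenCV 4.12 (cv2) and the standard library are available. Lean on these libraries where they do the work, as an engineer would, in place of code of your own. Each camera call takes 0.05 s, during which the arm holds its last target.

## Working session

There is one attempt and no reset: what is moved stays moved. The work goes in short steps, Python scripts to look and compute and a tool call to move; the robot and the scene stay as the last step left them, time stands still between calls to the robot, and variables do not carry over. Pictures are saved under pics/ and viewed, and the job is handed in when it is done.

Besides the shell and the picture viewer there is one more tool, called after "Request:" in YAML: its name, and indented under it one key for each argument. step_arm: Moves the arm, as the interface text tells. Its arguments: {"type":"object","properties":{"deltas":{"type":"array"},"claw":{"type":"number"},"squeeze":{"type":"number"}},"required":["deltas"]}

```bash
mkdir -p pics; ls; python3 - <<'E'
from bench import get_obs,capture
import cv2
o=get_obs();print(o)
for n in("side","top"):
    c=capture(n);cv2.imwrite(f"pics/{n}0.png",c["pixels"]);print({k:v for k,v in c.items() if k!="pixels"})
E
```

```text
pics
{'t': 0.0, 'qpos': array([-8.35502955e+01,  1.24775836e+01,  9.25275003e+01, -8.55406755e-04,
        7.51331845e+01, -6.42807239e+00]), 'qvel': array([-0.00820618,  0.04785439,  0.00511361, -0.03198514,  0.06702599,
       -0.05163802]), 'tau': array([-1.38509989e-03, -3.96847558e+01, -3.03854120e+01, -2.57890697e-04,
        9.83751408e-03,  1.51541900e-05]), 'position': array([ 0.13922596, -0.6084623 ,  0.22996826]), 'tool_rot': array([-96.0856979 ,  89.86172924,  96.79229942]), 'wrist_force': array([-0.03209174,  0.46691847,  0.25950936]), 'wrist_torque': array([ 0.002939  , -0.03527036, -0.02167585]), 'finger_gap': 0.08552278596111568}
{'fx': 427.68794597924466, 'fy': 427.68794597924466, 'cx': 250.36114465852313, 'cy': 188.7153537112938, 'xyz': array([ 0.50840909, -0.90443993,  0.86764867]), 'attitude': array([-130.42587087,   -0.48799411,   -3.93025377])}
{'fx': 463.9679752892092, 'fy': 463.9679752892092, 'cx': 252.61456796247282, 'cy': 192.45086144282948, 'xyz': array([ 0.37789696, -0.00172505,  1.35257172]), 'attitude': array([-172.27687252,   -0.31558627,  -91.71004814])}
```

View pics/side0.png

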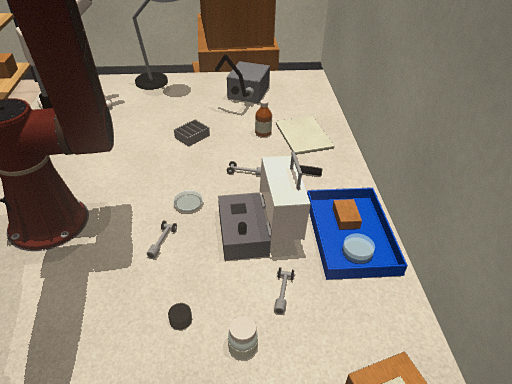

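View pics/top0.png

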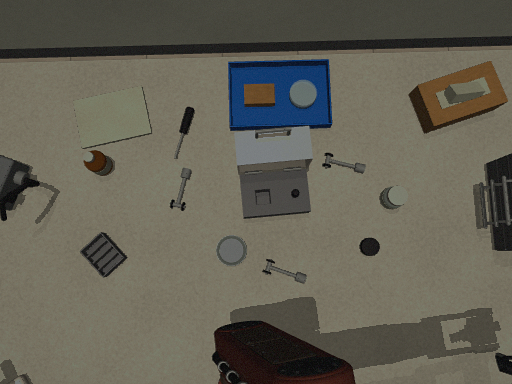

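The top view (up = +x, left = +y) shows three key look-alikes, with their crossbars near these pixels:
- (178,205), which is the leftmost and so the one meant
- (268,268)
- (328,160)

The station's square pocket is at (263,197), and its hood is open at (273,150). In the side view, the chosen key's crossbar is near (232,168).

```bash
cat > h.py <<'E'
import numpy as np, cv2
from scipy.spatial.transform import Rotation as R
from bench import get_obs,capture
def rot(a): return R.from_euler('xyz',a,degrees=True).as_matrix()
def ray(c,u,v):
    d=rot(c["attitude"])@np.array([(u-c["cx"])/c["fx"],(v-c["cy"])/c["fy"],1.]); return np.array(c["xyz"]),d/np.linalg.norm(d)
def onz(c,u,v,z):
    o,d=ray(c,u,v); return o+d*(z-o[2])/d[2]
def proj(c,p):
    q=rot(c["attitude"]).T@(np.asarray(p)-c["xyz"]); return np.array([c["fx"]*q[0]/q[2]+c["cx"],c["fy"]*q[1]/q[2]+c["cy"]])
def tri(c1,p1,c2,p2):
    o1,d1=ray(c1,*p1);o2,d2=ray(c2,*p2)
    s=np.linalg.lstsq(np.c_[d1,-d2],o2-o1,rcond=None)[0]
    a=o1+s[0]*d1;b=o2+s[1]*d2; return (a+b)/2,np.linalg.norm(a-b)
def crop(c,x0,y0,w,h,k,f):
    cv2.imwrite(f,cv2.resize(c["pixels"][y0:y0+h,x0:x0+w],None,fx=k,fy=k,interpolation=cv2.INTER_NEAREST))
E
python3 - <<'E'
from h import *
t=capture("top");s=capture("side")
crop(t,155,155,60,65,9,"pics/tk.png")
crop(t,225,120,100,105,6,"pics/ts.png")
crop(s,205,140,110,125,5,"pics/ss.png")
for p in [(178,205),(186,174),(263,197)]: print(p,onz(t,*p,.013))
E
```

```text
(178, 205) [0.52884818 0.20290205 0.013     ]
(186, 174) [0.61941796 0.17876206 0.013     ]
(263, 197) [ 0.54503308 -0.04433395  0.013     ]
```

View pics/tk.png

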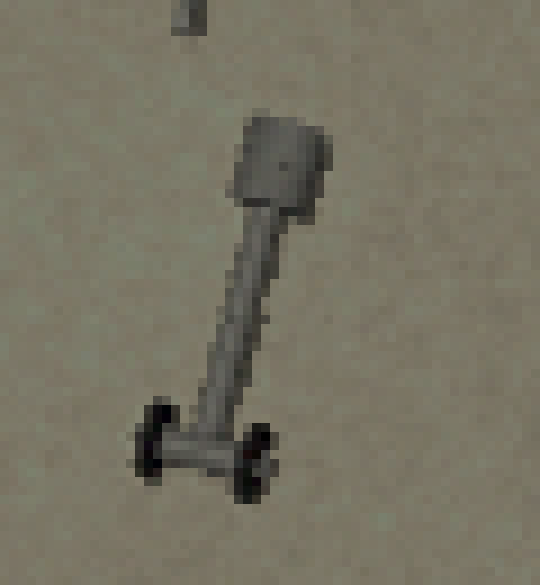

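View pics/ts.png

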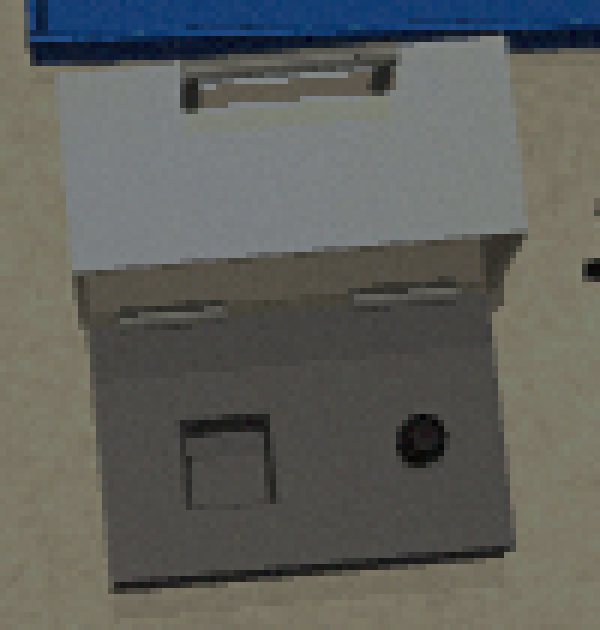

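View pics/ss.png

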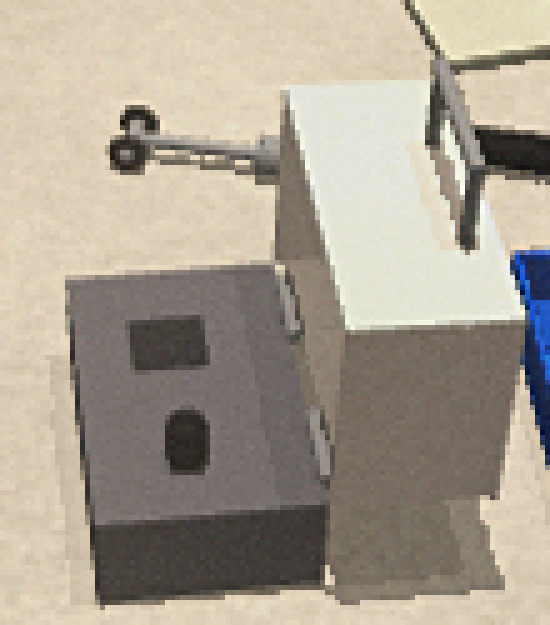

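```bash
python3 - <<'E'
from h import *
t=capture("top");s=capture("side")
T=lambda x,y,ox,oy,k:((x)/k+ox-.5,(y)/k+oy-.5)
# key
L=onz(t,*T(155,440,155,155,9),.013);Rr=onz(t,*T(253,464,155,155,9),.013);S=onz(t,*T(281,166,155,155,9),.013)
m=(L+Rr)/2;print("key caps",L,Rr,np.linalg.norm(L-Rr),"mid",m,"sock",S,np.linalg.norm(S-m),"yaw",np.degrees(np.arctan2(*(S-m)[1::-1])),"yawbar",np.degrees(np.arctan2(-(L-Rr)[0],(L-Rr)[1])))
# mask
g=cv2.cvtColor(t["pixels"],cv2.COLOR_BGR2HSV);b=t["pixels"][155:215,160:210].astype(int)
print("bg",np.median(b.reshape(-1,3),0))
pc=np.array([onz(t,*T(x,y,225,120,6),.06) for x,y in[(183,422),(270,415),(275,503),(190,510)]])
print("pocket",pc,pc.mean(0),[np.linalg.norm(pc[i]-pc[i-1]) for i in range(4)])
f=[onz(t,*T(x,y,225,120,6),.06) for x,y in[(110,580),(513,547)]]
d=f[0]-f[1];print("front",f,np.linalg.norm(d),"yaw",np.degrees(np.arctan2(-d[0],d[1])))
f=[T(x,y,205,140,5) for x,y in[(66,280),(97,523)]]
f=[onz(s,*p,.06) for p in f];d=f[0]-f[1];print("front side",f,np.linalg.norm(d),"yaw",np.degrees(np.arctan2(-d[0],d[1])))
f=[onz(s,*T(x,y,205,140,5),.06) for x,y in[(128,320),(203,316),(208,367),(138,372)]];print("pocket side",np.mean(f,0))
L=onz(s,*T(139,120,205,140,5),.013);Rr=onz(s,*T(128,153,205,140,5),.013);print("key side",L,Rr,(L+Rr)/2,np.linalg.norm(L-Rr))
# handle
print("handle tri ends",tri(t,T(182,72,225,120,6),s,T(438,65,205,140,5)),tri(t,T(397,57,225,120,6),s,T(478,165,205,140,5)))
E
```

```text
key caps [0.53408166 0.22105507 0.013     ] [0.52537936 0.18957395 0.013     ] 0.0326617674016769 mid [0.52973051 0.20531451 0.013     ] sock [0.62257767 0.17954127 0.013     ] 0.09635795422773304 yaw -15.514002886253447 yawbar -15.452351644623336
bg [102. 119. 123.]
pocket [[ 0.56013668 -0.02100349  0.06      ]
 [ 0.56226567 -0.06190878  0.06      ]
 [ 0.52068733 -0.06280168  0.06      ]
 [ 0.51856144 -0.02300383  0.06      ]] [ 0.54041278 -0.04217945  0.06      ] [np.float64(0.04162334167710028), np.float64(0.0409606569653291), np.float64(0.04158792657664907), np.float64(0.039854590084897744)]
front [array([0.48691202, 0.01521713, 0.06      ]), array([ 0.49681027, -0.17306367,  0.06      ])] 0.18854080355963082 yaw 3.0093696003849963
front side [array([0.48507802, 0.01666024, 0.06      ]), array([ 0.49873591, -0.17032414,  0.06      ])] 0.18748252050514075 yaw 4.177636027323493
pocket side [ 0.54143473 -0.03980567  0.06      ]
key side [0.53359566 0.22789112 0.013     ] [0.52517674 0.19282932 0.013     ] [0.5293862  0.21036022 0.013     ] 0.03605839764247929
handle tri ends (array([ 0.68183826, -0.02251076,  0.23065553]), np.float64(0.0010710594755406217)) (array([ 0.68632239, -0.11143367,  0.23490721]), np.float64(0.0023872113510471932))
```

```bash
cat >> h.py <<'E'
def st():
    o=get_obs();M=rot(o["tool_rot"]);return o,M
def goto(p,yaw=None):
    """p: target TCP; yaw: angle of tool y in xy plane(deg). prints tool-frame shift and rotvec"""
    o,M=st()
    print("t",o["t"],"pos",o["position"].round(4),"q",o["qpos"].round(1),"yawY",np.degrees(np.arctan2(M[1,1],M[0,1])).round(2),"gap",round(o["finger_gap"],4),"F",o["wrist_force"].round(1))
    N=M
    if yaw is not None:
        for k in (0,180):
            a=np.radians(yaw+k);y=np.array([np.cos(a),np.sin(a),0]);x=np.array([0,0,-1.]);N=np.c_[x,y,np.cross(x,y)]
            print(" turn rotvec",k,R.from_matrix(M.T@N).as_rotvec().round(4),"then shift in new tool frame",(N.T@(np.asarray(p)-o["position"])).round(4))
    print(" shift in present frame",(M.T@(np.asarray(p)-o["position"])).round(4))
E
python3 -c "
from h import *
goto([.53,.207,.12],74.5)"
```

```text
t 0.3 pos [ 0.1393 -0.609   0.2308] q [-83.5  12.4  92.5   0.   75.1  -6.4] yawY -77.12 gap 0.0856 F [-0.  -0.2  1. ]
 turn rotvec 0 [-2.6463e+00 -1.1000e-03  1.0000e-04] then shift in new tool frame [0.1108 0.8907 0.1584]
 turn rotvec 180 [4.953e-01 1.000e-04 9.000e-04] then shift in new tool frame [ 0.1108 -0.8907 -0.1584]
 shift in present frame [ 0.1115 -0.7083 -0.5627]
```

Request:
step_arm:
  deltas:
    - [[0,-0.0354,-0.0281,0,0,0],[0,-0.0354,-0.0281,0,0,0],[0,-0.0354,-0.0281,0,0,0],[0,-0.0354,-0.0281,0,0,0],[0,-0.0354,-0.0281,0,0,0],[0,-0.0354,-0.0281,0,0,0],[0,-0.0354,-0.0281,0,0,0],[0,-0.0354,-0.0281,0,0,0],[0,-0.0354,-0.0281,0,0,0],[0,-0.0354,-0.0281,0,0,0],[0,-0.0354,-0.0281,0,0,0],[0,-0.0354,-0.0281,0,0,0],[0,-0.0354,-0.0281,0,0,0],[0,-0.0354,-0.0281,0,0,0],[0,-0.0354,-0.0281,0,0,0],[0,-0.0354,-0.0281,0,0,0],[0,-0.0354,-0.0281,0,0,0],[0,-0.0354,-0.0281,0,0,0],[0,-0.0354,-0.0281,0,0,0],[0,-0.0354,-0.0281,0,0,0]]
  claw: 0

```text
t: 2.3
position: [0.5299, 0.2081, 0.2313]
tool_rot: [143.5, 90.0, -23.6]
wrist_force: [0.9, -0.1, -0.5]
finger_gap: 0.0856
```

Request:
step_arm:
  deltas:
    - [[0,0,0,-0.147,0,0],[0,0,0,-0.147,0,0],[0,0,0,-0.147,0,0],[0,0,0,-0.147,0,0],[0,0,0,-0.147,0,0],[0,0,0,-0.147,0,0],[0,0,0,-0.147,0,0],[0,0,0,-0.147,0,0],[0,0,0,-0.147,0,0],[0,0,0,-0.147,0,0],[0,0,0,-0.147,0,0],[0,0,0,-0.147,0,0],[0,0,0,-0.147,0,0],[0,0,0,-0.147,0,0],[0,0,0,-0.147,0,0],[0,0,0,-0.147,0,0],[0,0,0,-0.147,0,0],[0,0,0,-0.147,0,0],[0,0,0,0,0,0],[0,0,0,0,0,0]]

```text
t: 4.3
position: [0.5293, 0.2062, 0.2313]
tool_rot: [176.2, 90.0, 160.5]
wrist_force: [1.5, 0.1, -0.0]
finger_gap: 0.0854
```

```bash
python3 - <<'E'
from h import *
goto([.53,.207,.10],74.5)
t=capture("top");s=capture("side")
crop(t,130,140,90,90,6,"pics/tk1.png")
crop(s,205,140,110,100,5,"pics/sk1.png")
E
```

```text
t 4.3 pos [0.5293 0.2062 0.2313] q [ 14.2   5.5 100.3   0.   74.2 -60.1] yawY 74.31 gap 0.0854 F [ 1.5  0.1 -0. ]
 turn rotvec 0 [-0.0033 -0.     -0.    ] then shift in new tool frame [0.1313 0.001  0.0004]
 turn rotvec 180 [ 3.1383 -0.      0.    ] then shift in new tool frame [ 0.1313 -0.001  -0.0004]
 shift in present frame [0.1313 0.001  0.0004]
```

View pics/sk1.png

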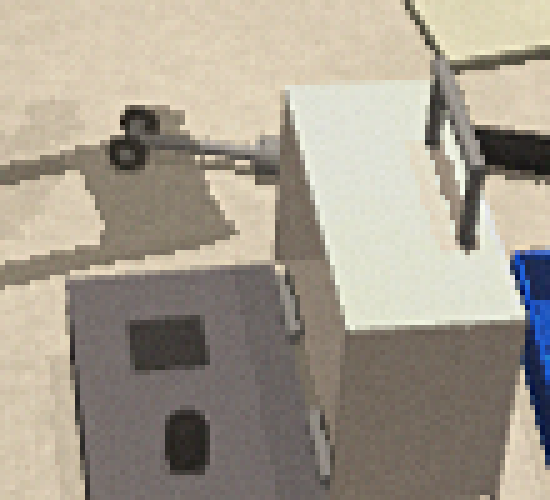

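The side crop shows the key undisturbed, with its crossbar at about crop (130,137). The gripper is out of frame above it, so I descend.

Request:
step_arm:
  deltas:
    - [[0.03,0.0002,0,0,0,0],[0.04,0.0002,0,0,0,0],[0.04,0.0002,0,0,0,0],[0.035,0.0002,0,0,0,0],[0.026,0.0002,0,0,0,0],[0,0,0,0,0,0],[0,0,0,0,0,0]]

```text
t: 5.1
position: [0.5296, 0.2071, 0.0603]
tool_rot: [-152.2, 90.0, -167.8]
wrist_force: [0.7, 0.5, 1.0]
finger_gap: 0.0853
```

```bash
python3 - <<'E'
from h import *
goto([.53,.207,.001],74.5)
t=capture("top");s=capture("side")
crop(t,140,150,90,90,6,"pics/tk2.png")
crop(s,195,100,110,100,6,"pics/sk2.png")
E
```

```text
t 5.1 pos [0.5296 0.2071 0.0603] q [ 14.3  17.5 106.5   0.   56.  -60.2] yawY 74.44 gap 0.0853 F [0.7 0.5 1. ]
 turn rotvec 0 [-0.0011 -0.0007  0.0003] then shift in new tool frame [ 0.0593 -0.      0.0004]
 turn rotvec 180 [3.1405e+00 5.0000e-04 1.0000e-03] then shift in new tool frame [ 0.0593  0.     -0.0004]
 shift in present frame [0.0593 0.     0.0005]
```

View pics/sk2.png

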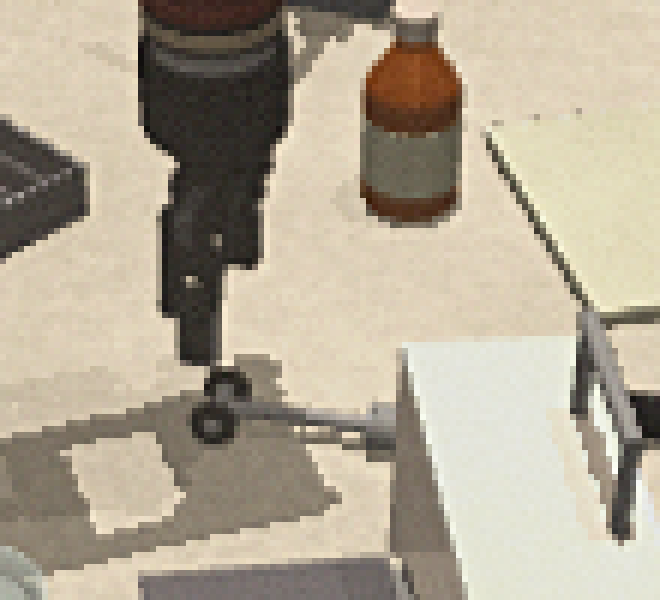

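View pics/tk2.png

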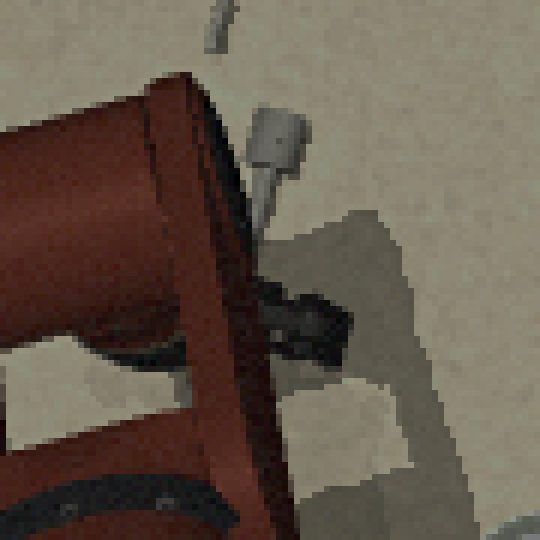

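```bash
python3 - <<'E'
from h import *
s=capture("side");o,M=st();u=M[:,1]
for f in(-.0425,-.057): print("near finger tip", proj(s,o["position"]+np.sign(1)*f*u+[0,0,.012]))
for m in ([.53,.2055,.013],[.53,.210,.013],[.533,.210,.013]):
    b=np.array([.267,.964,0]);m=np.array(m);a=np.array([.964,-.267,0])
    print(m,"right face",proj(s,m-.019*b),"left cap",proj(s,m+.0165*b),"sock top-end",proj(s,m+.11*a))
print(onz(s,230.0,170.3,.013)+.019*b)
E
```

```text
near finger tip [228.38669439 159.62362573]
near finger tip [227.25934991 162.37777631]
[0.53   0.2055 0.013 ] right face [230.079631   171.17466218] left cap [232.6173587  164.67669535] sock top-end [264.59441084 172.058333  ]
[0.53  0.21  0.013] right face [230.03448015 170.31966766] left cap [232.56692323 163.85344279] sock top-end [264.46408357 171.19993663]
[0.533 0.21  0.013] right face [230.95963354 170.28683861] left cap [233.47441108 163.82202109] sock top-end [265.38625891 171.16695068]
[0.52989177 0.21011003 0.013     ]
```

The near finger tip at about (228,160) and the key's right face at about (230,170.5) match the calibration, so the key centre is about (0.530, 0.208). Next I go down to TCP z = 1 mm and grip at 60 N.

Request:
step_arm:
  deltas:
    - [[0.02,0,0,0,0,0],[0.02,0,0,0,0,0],[0.012,0,0,0,0,0],[0.007,0,0,0,0,0],[0,0,0,0,0,0],[0,0,0,0,0,0]]

```text
t: 5.85
position: [0.5304, 0.2074, 0.0021]
tool_rot: [29.8, 89.9, 14.3]
wrist_force: [-0.1, -0.2, -0.3]
finger_gap: 0.0855
```

Request:
step_arm:
  deltas:
    - [[0,0,0,0,0,0],[0,0,0,0,0,0],[0,0,0,0,0,0],[0,0,0,0,0,0],[0,0,0,0,0,0],[0,0,0,0,0,0],[0,0,0,0,0,0],[0,0,0,0,0,0],[0,0,0,0,0,0],[0,0,0,0,0,0],[0,0,0,0,0,0],[0,0,0,0,0,0]]
  claw: 255
  squeeze: 60

```text
t: 7.05
position: [0.5304, 0.2075, 0.0026]
tool_rot: [41.6, 89.9, 26.0]
wrist_force: [-1.0, -0.7, 5.6]
finger_gap: 0.0416
```

```bash
python3 - <<'E'
from h import *
goto([.53,.207,.001],74.5)
s=capture("side")
crop(s,195,100,110,100,6,"pics/sk3.png")
E
```

```text
t 7.05 pos [0.5304 0.2075 0.0026] q [ 14.3  23.  107.1   0.   49.9 -60.2] yawY 74.46 gap 0.0416 F [-1.  -0.7  5.6]
 turn rotvec 0 [-0.0007  0.001  -0.0009] then shift in new tool frame [ 0.0016 -0.0006 -0.0003]
 turn rotvec 180 [ 3.1409e+00 -1.4000e-03 -1.6000e-03] then shift in new tool frame [0.0016 0.0006 0.0003]
 shift in present frame [ 0.0016 -0.0006 -0.0003]
```

View pics/sk3.png

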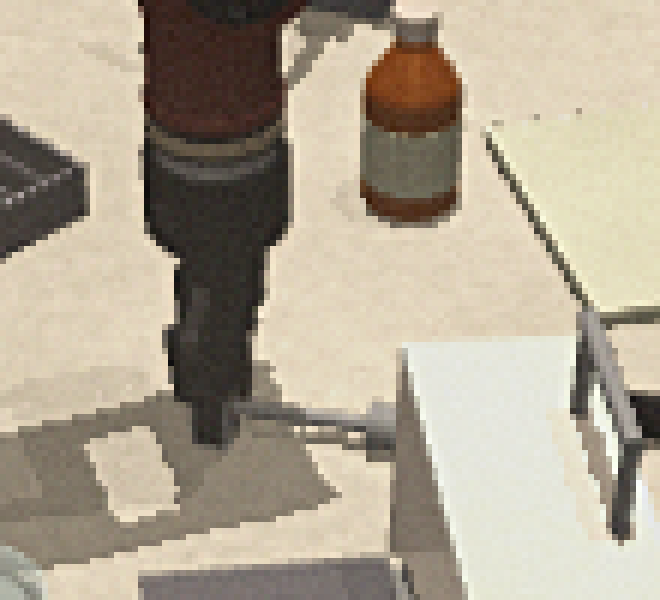

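The fingers have closed on the crossbar (gap 41.6 mm) and the key hasn't moved. I'll lift a little and check.

Request:
step_arm:
  deltas:
    - [[-0.003,0,0,0,0,0],[-0.006,0,0,0,0,0],[-0.012,0,0,0,0,0],[-0.012,0,0,0,0,0],[-0.008,0,0,0,0,0],[0,0,0,0,0,0],[0,0,0,0,0,0]]

```text
t: 7.8
position: [0.5298, 0.2072, 0.0428]
tool_rot: [33.9, 90.0, 18.4]
wrist_force: [0.4, 0.2, -2.9]
finger_gap: 0.0415
```

```bash
python3 - <<'E'
from h import *
goto([.53,.207,.001],74.5)
s=capture("side")
crop(s,195,100,110,100,6,"pics/sk4.png")
t=capture("top")
crop(t,140,150,90,90,6,"pics/tk4.png")
E
```

```text
t 7.8 pos [0.5298 0.2072 0.0428] q [ 14.3  19.1 106.8   0.   54.1 -60.2] yawY 74.48 gap 0.0415 F [ 0.4  0.2 -2.9]
 turn rotvec 0 [-0.0003  0.0006 -0.0004] then shift in new tool frame [ 0.0418 -0.0001  0.0002]
 turn rotvec 180 [ 3.1413e+00 -6.0000e-04 -9.0000e-04] then shift in new tool frame [ 0.0418  0.0001 -0.0002]
 shift in present frame [ 0.0418 -0.0002  0.0002]
```

View pics/sk4.png

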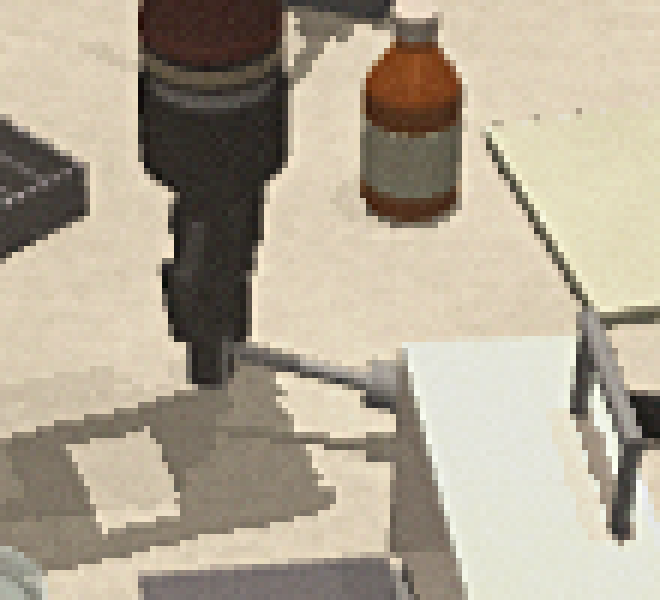

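View pics/tk4.png

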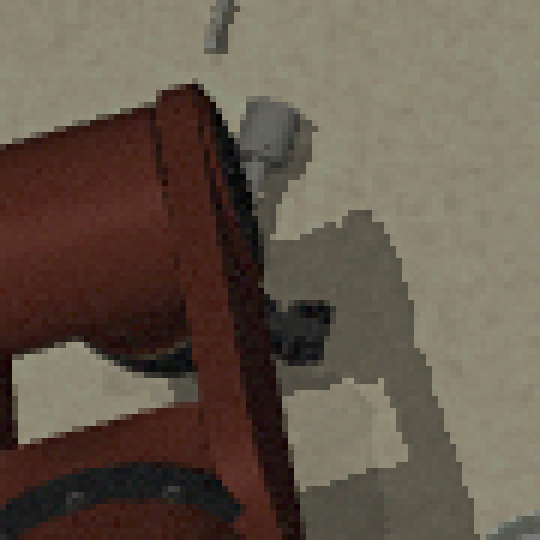

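The key is held about 10° below level at 60 N, with its socket at side (258,163). I lift it well clear and then slacken.

Request:
step_arm:
  deltas:
    - [[-0.01,0,0,0,0,0],[-0.02,0,0,0,0,0],[-0.03,0,0,0,0,0],[-0.03,0,0,0,0,0],[-0.03,0,0,0,0,0],[-0.03,0,0,0,0,0],[-0.02,0,0,0,0,0],[-0.01,0,0,0,0,0],[0,0,0,0,0,0],[0,0,0,0,0,0]]

```text
t: 8.9
position: [0.5289, 0.2069, 0.2212]
tool_rot: [-150.9, 89.9, -166.4]
wrist_force: [-0.9, -0.3, -2.0]
finger_gap: 0.0415
```

Request:
step_arm:
  deltas:
    - [[0,0,0,0,0,0],[0,0,0,0,0,0],[0,0,0,0,0,0],[0,0,0,0,0,0]]
  squeeze: 28

```text
t: 9.3
position: [0.5293, 0.2071, 0.2216]
tool_rot: [-150.1, 89.9, -165.6]
wrist_force: [-0.2, -0.7, -2.4]
finger_gap: 0.0415
```

Request:
step_arm:
  deltas:
    - [[0,0,0,0,0,0],[0,0,0,0,0,0],[0,0,0,0,0,0],[0,0,0,0,0,0],[0,0,0,0,0,0],[0,0,0,0,0,0]]
  squeeze: 20

```text
t: 9.9
position: [0.5297, 0.2071, 0.2224]
tool_rot: [31.7, 90.0, 16.2]
wrist_force: [0.1, -0.8, -2.8]
finger_gap: 0.0417
```

```bash
python3 - <<'E'
from h import *
goto([.53,.207,.001],74.5)
s=capture("side")
crop(s,180,60,130,120,6,"pics/sk5.png")
E
```

```text
t 9.9 pos [0.5297 0.2071 0.2224] q [ 14.3   6.1 100.7   0.   73.2 -60.2] yawY 74.48 gap 0.0417 F [ 0.1 -0.8 -2.8]
 turn rotvec 0 [-0.0003  0.0001 -0.0001] then shift in new tool frame [ 2.214e-01 -1.000e-04  4.000e-04]
 turn rotvec 180 [ 3.1413e+00 -1.0000e-04 -2.0000e-04] then shift in new tool frame [ 2.214e-01  1.000e-04 -4.000e-04]
 shift in present frame [ 2.214e-01 -1.000e-04  3.000e-04]
```

View pics/sk5.png

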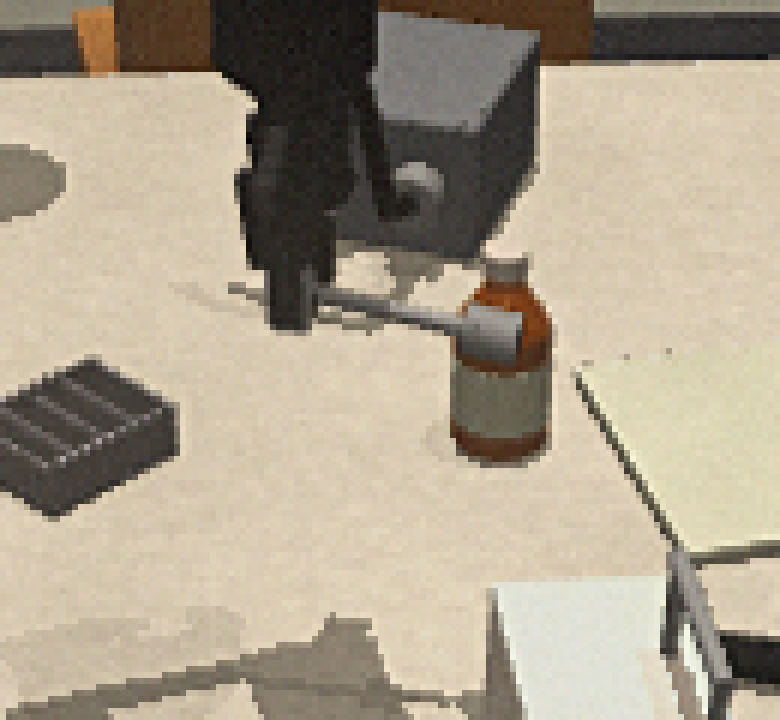

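At 20 N the key has not swung, and its socket is still near level at crop (495,330). I wait a little, then slacken by opening the fingers slightly.

Request:
step_arm:
  deltas:
    - [[0,0,0,0,0,0],[0,0,0,0,0,0],[0,0,0,0,0,0],[0,0,0,0,0,0],[0,0,0,0,0,0],[0,0,0,0,0,0]]
  squeeze: 20

```text
t: 10.55
position: [0.5296, 0.2071, 0.2223]
tool_rot: [179.6, 90.0, 164.1]
wrist_force: [0.2, -0.6, -2.4]
finger_gap: 0.0416
```

```bash
python3 - <<'E'
from h import *
goto([.53,.207,.001])
s=capture("side")
crop(s,180,60,130,120,6,"pics/sk6.png")
E
```

```text
t 10.55 pos [0.5296 0.2071 0.2223] q [ 14.3   6.1 100.7   0.   73.2 -60.2] yawY 74.48 gap 0.0416 F [ 0.2 -0.6 -2.4]
 shift in present frame [ 0.2213 -0.      0.0004]
```

View pics/sk6.png

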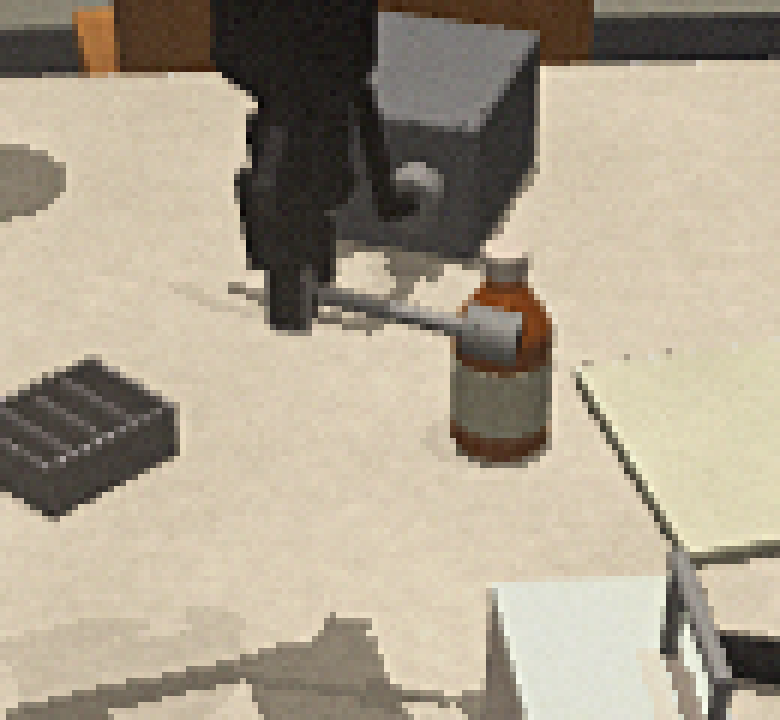

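Request:
step_arm:
  deltas:
    - [[0,0,0,0,0,0],[0,0,0,0,0,0],[0,0,0,0,0,0],[0,0,0,0,0,0],[0,0,0,0,0,0]]
  claw: 150
  squeeze: 20

```text
t: 11.1
position: [0.5297, 0.2072, 0.2223]
tool_rot: [100.8, 90.0, 85.3]
wrist_force: [-0.5, -0.4, -2.8]
finger_gap: 0.0415
```

```bash
python3 - <<'E'
from h import *
goto([.53,.207,.001])
s=capture("side")
crop(s,180,60,130,120,6,"pics/sk7.png")
E
```

```text
t 11.1 pos [0.5297 0.2072 0.2223] q [ 14.3   6.1 100.7   0.   73.2 -60.2] yawY 74.48 gap 0.0415 F [-0.5 -0.4 -2.8]
 shift in present frame [ 2.213e-01 -1.000e-04  4.000e-04]
```

View pics/sk7.png

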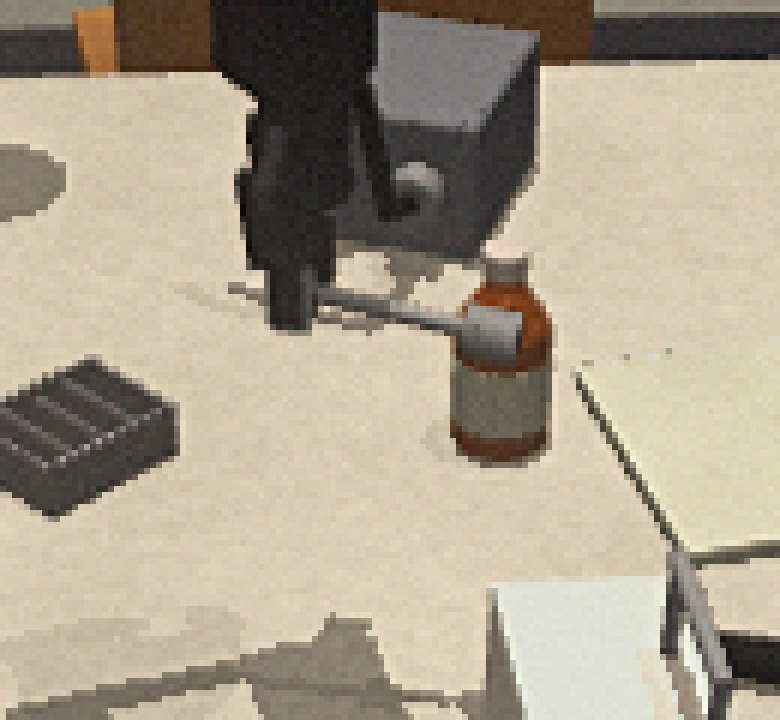

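Request:
step_arm:
  deltas:
    - [[0,0,0,0,0,0],[0,0,0,0,0,0],[0,0,0,0,0,0]]
  claw: 140

```text
t: 11.45
position: [0.5297, 0.2071, 0.2223]
tool_rot: [-105.3, 90.0, -120.8]
wrist_force: [0.3, -0.4, -2.5]
finger_gap: 0.0416
```

Request:
step_arm:
  deltas:
    - [[0,0,0,0,0,0],[0,0,0,0,0,0],[0,0,0,0,0,0]]
  claw: 136

```text
t: 11.75
position: [0.5296, 0.2071, 0.2223]
tool_rot: [-179.0, 90.0, 165.4]
wrist_force: [0.1, 0.1, -2.8]
finger_gap: 0.0418
```

```bash
python3 - <<'E'
from h import *
goto([.53,.207,.001])
s=capture("side")
crop(s,180,60,130,120,6,"pics/sk8.png")
E
```

```text
t 11.75 pos [0.5296 0.2071 0.2223] q [ 14.3   6.1 100.7   0.   73.2 -60.2] yawY 74.48 gap 0.0418 F [ 0.1  0.1 -2.8]
 shift in present frame [ 0.2213 -0.      0.0004]
```

View pics/sk8.png

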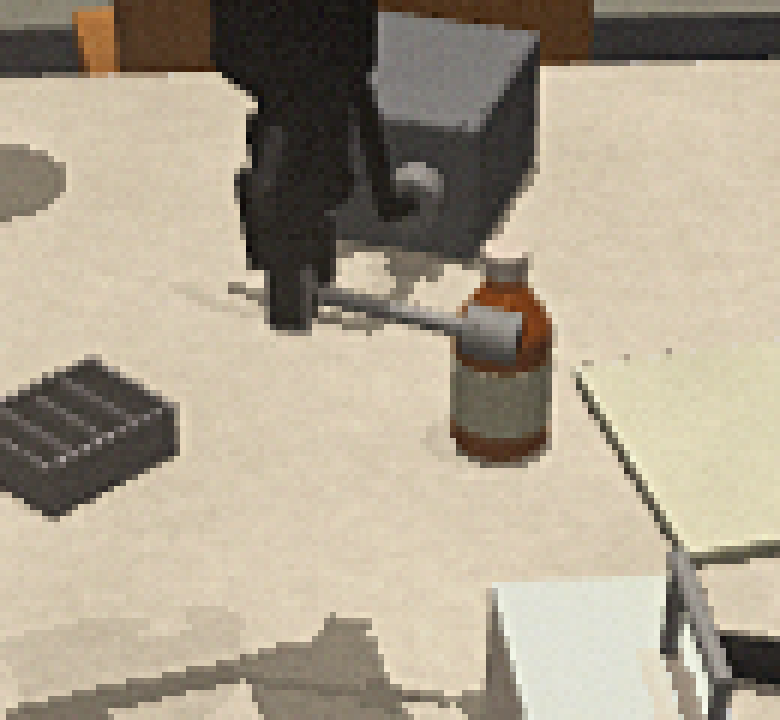

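Still level, but the gap is starting to rise. I lower by 60 mm for safety, so a drop would be short, and slacken in finer steps.

Request:
step_arm:
  deltas:
    - [[0.015,0,0,0,0,0],[0.025,0,0,0,0,0],[0.02,0,0,0,0,0],[0,0,0,0,0,0]]

```text
t: 12.2
position: [0.526, 0.2062, 0.1572]
tool_rot: [-150.6, 89.5, -166.1]
wrist_force: [-0.9, 0.1, -2.5]
finger_gap: 0.0417
```

Request:
step_arm:
  deltas:
    - [[0,0,0,0,0,0],[0,0,0,0,0,0],[0,0,0,0,0,0]]
  claw: 134

```text
t: 12.5
position: [0.5308, 0.2074, 0.1639]
tool_rot: [29.4, 89.8, 13.8]
wrist_force: [0.3, 0.7, -2.3]
finger_gap: 0.0417
```

```bash
python3 - <<'E'
from h import *
goto([.53,.207,.001])
s=capture("side")
crop(s,180,60,130,120,6,"pics/sk9.png")
E
```

```text
t 12.5 pos [0.5308 0.2074 0.1639] q [ 14.3   9.5 103.5  -0.   66.8 -60.2] yawY 74.49 gap 0.0417 F [ 0.3  0.7 -2.3]
 shift in present frame [ 0.1629 -0.0009 -0.0011]
```

View pics/sk9.png

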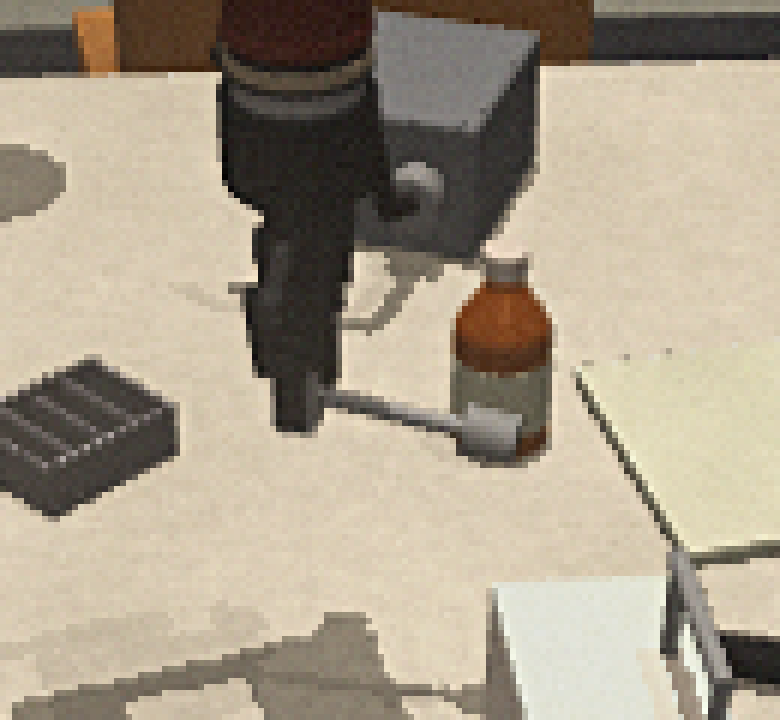

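Request:
step_arm:
  deltas:
    - [[0,0,0,0,0,0],[0,0,0,0,0,0],[0,0,0,0,0,0]]
  claw: 132

```text
t: 12.85
position: [0.5298, 0.2072, 0.1626]
tool_rot: [30.9, 90.0, 15.4]
wrist_force: [-0.8, -0.1, -3.7]
finger_gap: 0.0416
```

```bash
python3 - <<'E'
from h import *
goto([.53,.207,.001])
s=capture("side")
crop(s,180,60,130,120,4,"pics/sk10.png")
E
```

```text
t 12.85 pos [0.5298 0.2072 0.1626] q [ 14.3   9.6 103.6   0.   66.8 -60.2] yawY 74.48 gap 0.0416 F [-0.8 -0.1 -3.7]
 shift in present frame [ 1.616e-01 -1.000e-04  2.000e-04]
```

View pics/sk10.png

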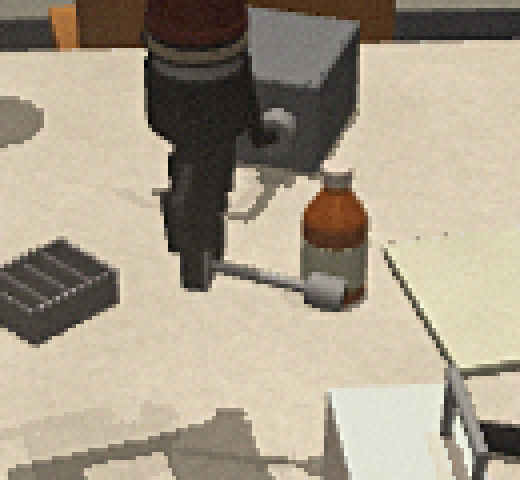

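Request:
step_arm:
  deltas:
    - [[0,0,0,0,0,0],[0,0,0,0,0,0]]
  claw: 129

```text
t: 13.1
position: [0.5296, 0.2071, 0.1622]
tool_rot: [-143.6, 90.0, -159.1]
wrist_force: [-0.3, 0.6, -2.8]
finger_gap: 0.0428
```

Request:
step_arm:
  deltas:
    - [[0,0,0,0,0,0],[0,0,0,0,0,0]]
  claw: 127

```text
t: 13.3
position: [0.5297, 0.2071, 0.1623]
tool_rot: [39.5, 90.0, 24.0]
wrist_force: [-0.0, -0.2, -2.2]
finger_gap: 0.0429
```

```bash
python3 - <<'E'
from h import *
goto([.53,.207,.001])
s=capture("side")
crop(s,180,60,130,120,4,"pics/sk11.png")
E
```

```text
t 13.3 pos [0.5297 0.2071 0.1623] q [ 14.3   9.6 103.6   0.   66.8 -60.2] yawY 74.48 gap 0.0429 F [-0.  -0.2 -2.2]
 shift in present frame [ 1.613e-01 -1.000e-04  3.000e-04]
```

View pics/sk11.png

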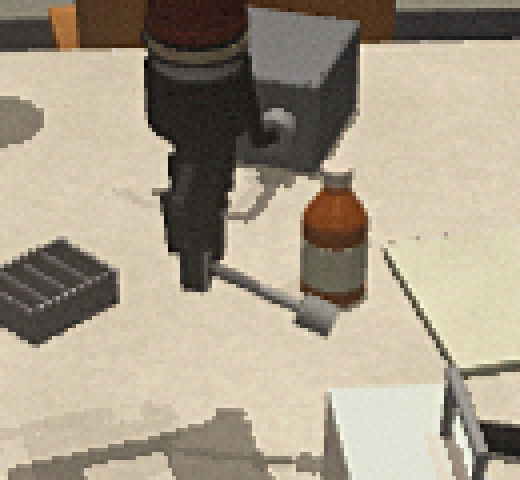

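The key has begun to swing down, with its socket now at crop (318,315). I keep slackening.

Request:
step_arm:
  deltas:
    - [[0,0,0,0,0,0],[0,0,0,0,0,0]]
  claw: 125

```text
t: 13.55
position: [0.5297, 0.2071, 0.1623]
tool_rot: [5.4, 90.0, -10.1]
wrist_force: [-0.4, 0.4, -2.5]
finger_gap: 0.0435
```

```bash
python3 - <<'E'
from h import *
goto([.53,.207,.001])
s=capture("side")
crop(s,180,60,130,120,4,"pics/sk12.png")
E
```

```text
t 13.55 pos [0.5297 0.2071 0.1623] q [ 14.3   9.6 103.6  -0.   66.8 -60.2] yawY 74.48 gap 0.0435 F [-0.4  0.4 -2.5]
 shift in present frame [ 0.1613 -0.      0.0003]
```

View pics/sk12.png

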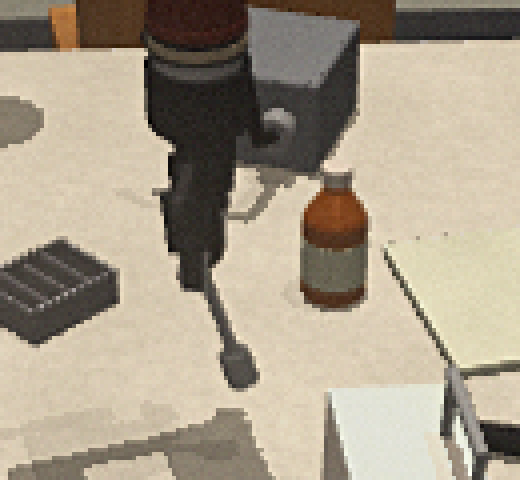

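Request:
step_arm:
  deltas:
    - [[0,0,0,0,0,0],[0,0,0,0,0,0]]
  claw: 124

```text
t: 13.8
position: [0.5297, 0.2071, 0.1623]
tool_rot: [-4.2, 90.0, -19.7]
wrist_force: [-0.1, 0.0, -2.8]
finger_gap: 0.044
```

```bash
python3 - <<'E'
from h import *
goto([.53,.207,.001])
s=capture("side")
crop(s,180,60,130,120,6,"pics/sk13.png")
t=capture("top")
crop(t,140,150,90,90,6,"pics/tk13.png")
E
```

```text
t 13.8 pos [0.5297 0.2071 0.1623] q [ 14.3   9.6 103.6  -0.   66.8 -60.2] yawY 74.49 gap 0.044 F [-0.1  0.  -2.8]
 shift in present frame [ 0.1613 -0.      0.0003]
```

View pics/sk13.png

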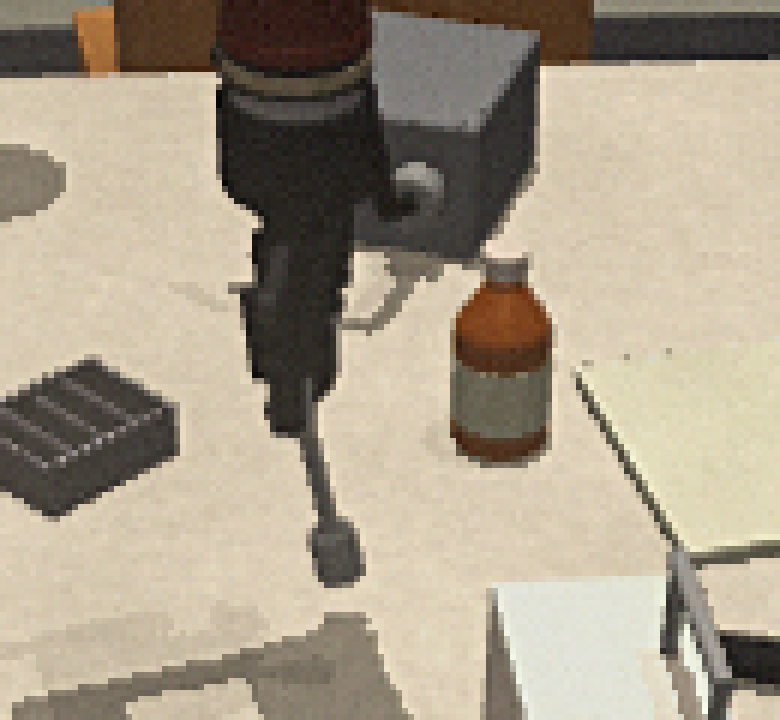

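View pics/tk13.png

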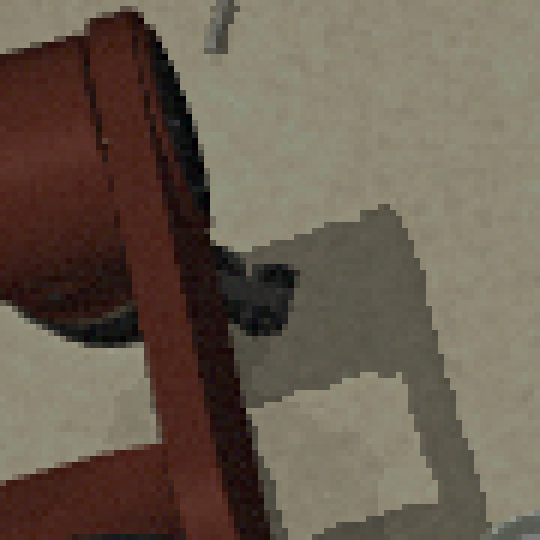

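```bash
cat >> h.py <<'E'
def tilt(s,piv,yaw,us,r=.096):
    "angle from plumb minimizing col error of socket centre (us px)"
    d=np.array([np.cos(np.radians(yaw)),np.sin(np.radians(yaw)),0]);best=None
    for a in range(-90,91):
        p=np.asarray(piv)+r*(np.sin(np.radians(a))*d-np.cos(np.radians(a))*np.array([0,0,1]))
        e=np.linalg.norm(proj(s,p)-us)
        if best is None or e<best[0]: best=(e,a,proj(s,p))
    return best
E
python3 - <<'E'
from h import *
s=capture("side")
print(tilt(s,[.5297,.2075,.173],-15.5,np.array([337/6+180-.5,551/6+60-.5])))
print(proj(s,[.5297,.2075,.173]))
E
```

```text
(np.float64(0.28034054803649644), 9, array([235.5312045 , 151.57877339]))
[230.26323833 125.37960286]
```

The key hangs about 9° from plumb, with its crossbar at about 0.173 m. I hold for the 0.2 s, then grip firmly.

Request:
step_arm:
  deltas:
    - [[0,0,0,0,0,0],[0,0,0,0,0,0],[0,0,0,0,0,0],[0,0,0,0,0,0]]

```text
t: 14.35
position: [0.5297, 0.2071, 0.1623]
tool_rot: [57.3, 90.0, 41.8]
wrist_force: [-0.4, 0.3, -2.6]
finger_gap: 0.0437
```

Request:
step_arm:
  deltas:
    - [[0,0,0,0,0,0],[0,0,0,0,0,0],[0,0,0,0,0,0],[0,0,0,0,0,0]]
  claw: 255
  squeeze: 60

```text
t: 14.75
position: [0.5296, 0.2071, 0.1623]
tool_rot: [-152.3, 90.0, -167.9]
wrist_force: [-0.2, 0.3, -3.2]
finger_gap: 0.0415
```

```bash
python3 - <<'E'
from h import *
goto([.53,.207,.001])
s=capture("side")
crop(s,180,60,130,120,6,"pics/sk14.png")
E
```

```text
t 14.75 pos [0.5296 0.2071 0.1623] q [ 14.3   9.6 103.6   0.   66.8 -60.2] yawY 74.48 gap 0.0415 F [-0.2  0.3 -3.2]
 shift in present frame [ 0.1613 -0.      0.0004]
```

View pics/sk14.png

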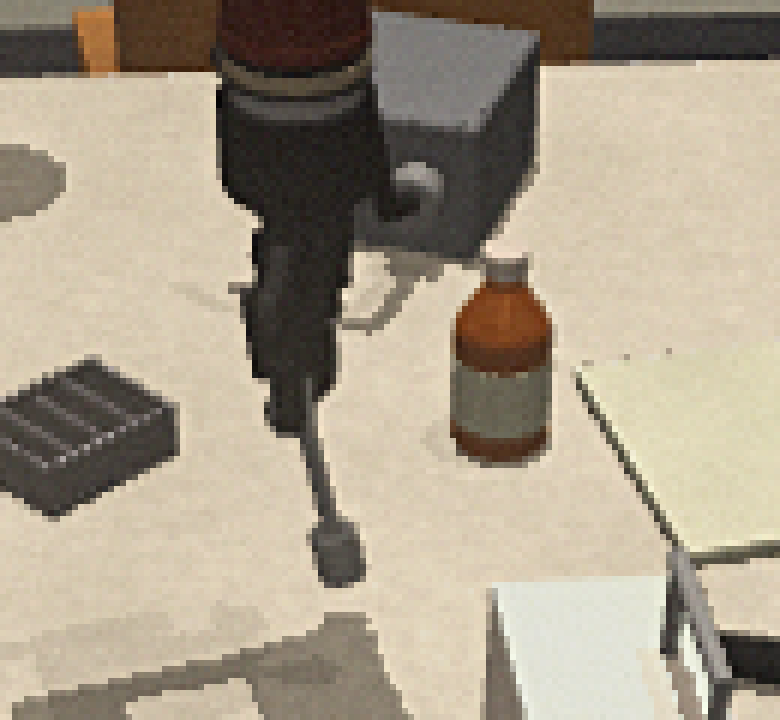

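The hang is unchanged at about 10° off plumb after regripping. I level out the rest by tilting the tool +0.16 rad about the jaw axis, then raise.

Request:
step_arm:
  deltas:
    - [[0,0,0,0,0.04,0],[0,0,0,0,0.08,0],[0,0,0,0,0.04,0],[0,0,0,0,0,0],[0,0,0,0,0,0],[-0.015,0,0,0,0,0],[-0.03,0,0,0,0,0],[-0.02,0,0,0,0,0],[0,0,0,0,0,0],[0,0,0,0,0,0]]

```text
t: 15.8
position: [0.5398, 0.2046, 0.2275]
tool_rot: [179.7, 80.9, 164.2]
wrist_force: [-1.2, 0.2, -3.2]
finger_gap: 0.0416
```

```bash
python3 - <<'E'
from h import *
goto([.541,-.041,.215])
s=capture("side");o,M=st()
piv=o["position"]-M[:,0]*.0108
print("piv",piv,proj(s,piv))
print(tilt(s,piv,-15.5,proj(s,piv-[0,0,.096])))
crop(s,180,30,130,120,6,"pics/sk15.png")
E
```

```text
t 15.8 pos [0.5398 0.2046 0.2275] q [ 11.6  11.8  94.1   4.2  82.2 -63.8] yawY 74.5 gap 0.0416 F [-1.2  0.2 -3.2]
 shift in present frame [ 0.0016 -0.2364  0.0679]
piv [0.5404582  0.20393346 0.23668547] [233.50103129 107.27846655]
(np.float64(0.0), 0, array([234.03340986, 134.90976119]))
```

View pics/sk15.png

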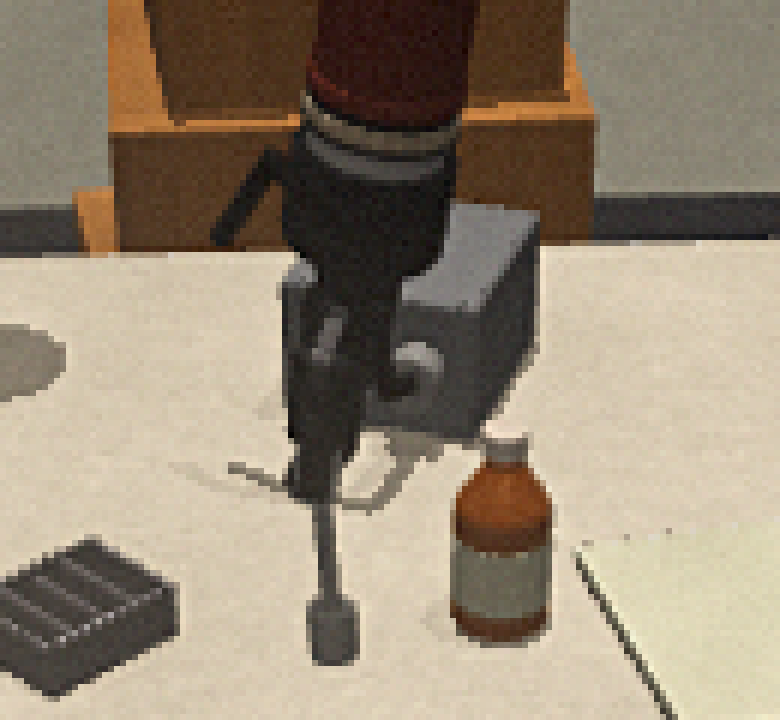

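The key is now within about 2° of plumb: the socket centre is at side (235,134) against (234,135) predicted. Next I carry it over the pocket.

```bash
python3 - <<'E'
from h import *
o,M=st();piv=o["position"]-M[:,0]*.0108
for z in(.237,): print((M.T@(np.array([.541,-.041,z])-piv)).round(4))
E
```

```text
[-0.0107 -0.2359  0.0651]
```

Request:
step_arm:
  deltas:
    - [[-0.0004,-0.008,0.0022,0,0,0],[-0.0008,-0.017,0.0047,0,0,0],[-0.0011,-0.024,0.0066,0,0,0],[-0.0014,-0.03,0.0083,0,0,0],[-0.0014,-0.03,0.0083,0,0,0],[-0.0014,-0.03,0.0083,0,0,0],[-0.0014,-0.03,0.0083,0,0,0],[-0.0011,-0.024,0.0066,0,0,0],[-0.0009,-0.02,0.0055,0,0,0],[-0.0006,-0.014,0.0039,0,0,0],[-0.0004,-0.009,0.0024,0,0,0],[0,0,0,0,0,0],[0,0,0,0,0,0],[0,0,0,0,0,0]]

```text
t: 17.25
position: [0.54, -0.0398, 0.2268]
tool_rot: [179.8, 80.8, 164.4]
wrist_force: [-0.3, 0.0, -2.9]
finger_gap: 0.0414
```

```bash
python3 - <<'E'
from h import *
s=capture("side");t=capture("top");o,M=st()
piv=o["position"]-M[:,0]*.0108
print(o["t"],o["qpos"].round(1),"piv",piv,proj(s,piv),"end",proj(s,piv-[0,0,.11]),"sockc",proj(s,piv-[0,0,.096]))
print((M.T@(np.array([.541,-.041,.237])-piv)).round(4),"down100",(M.T@[0,0,-.1]).round(4))
print(tilt(s,piv,-15.5,proj(s,piv-[0,0,.096])))
crop(s,190,100,130,120,6,"pics/sk16.png")
crop(t,210,110,110,110,6,"pics/tk16.png")
E
```

```text
17.35 [-12.    8.5  97.9   0.6  82.8 -86.6] piv [ 0.54177113 -0.04025486  0.23753242] [237.80310573 156.20465629] end [238.23819505 189.71669276] sockc [238.18587396 185.68674729]
[ 0.0006 -0.0009 -0.0005] down100 [ 0.0987 -0.      0.0159]
(np.float64(0.0), 0, array([238.18587396, 185.68674729]))
```

View pics/sk16.png

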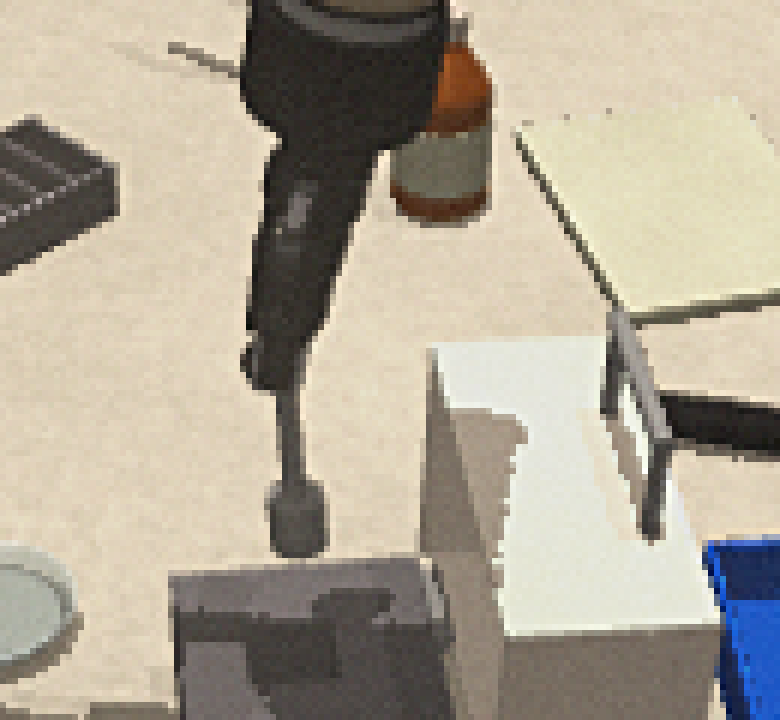

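View pics/tk16.png

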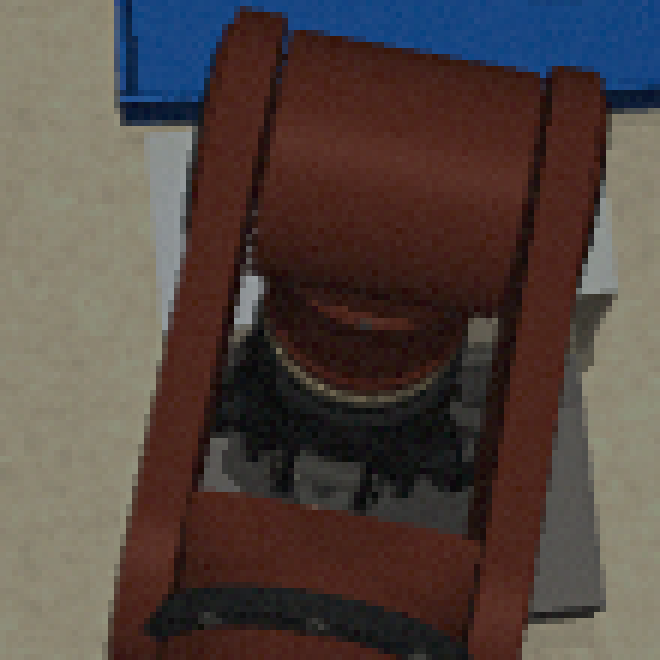

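```bash
python3 - <<'E'
from h import *
s=capture("side");crop(s,130,0,256,230,3,"pics/sk17.png")
E
```

```text
(no output)
```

View pics/sk17.png

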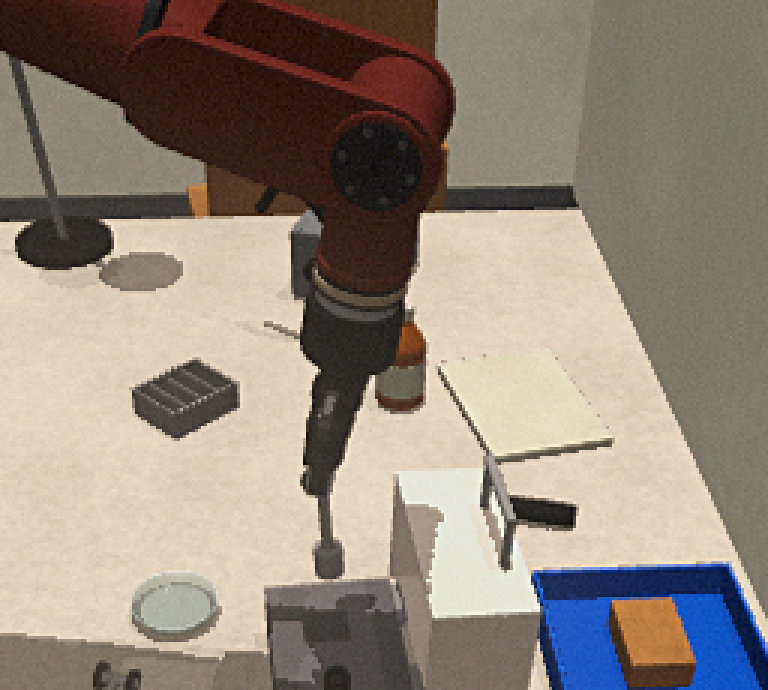

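The socket centre is at side (239.3,185.8), about 2 mm ahead of the prediction, so I'll shift back by 2 mm. I also turn 19° about vertical to square the gripper with the station, for clearance from the hood.

```bash
python3 - <<'E'
from h import *
o,M=st()
print("rotvec total",(M.T@[0,0,.332]).round(4))
E
```

```text
rotvec total [-3.278e-01  1.000e-04 -5.290e-02]
```

Request:
step_arm:
  deltas:
    - [[0,0,0,-0.0656,0,-0.0106],[0,0,0,-0.082,0,-0.0132],[0,0,0,-0.082,0,-0.0132],[0,0,0,-0.0656,0,-0.0106],[0,0,0,-0.0328,0,-0.0053],[0,0,0,0,0,0],[0,0,0,0,0,0]]

```text
t: 18.1
position: [0.5401, -0.0404, 0.2269]
tool_rot: [180.0, 80.8, -176.5]
wrist_force: [-0.1, 0.5, -3.0]
finger_gap: 0.0416
```

```bash
python3 - <<'E'
from h import *
s=capture("side");o,M=st()
piv=o["position"]-M[:,0]*.0108
print(o["t"],o["qpos"].round(1),o["tool_rot"],"yawy",np.degrees(np.arctan2(M[1,1],M[0,1])),"piv",piv,"sockc",proj(s,piv-[0,0,.096]))
for z in(.237,.180,.121):print((M.T@(np.array([.539,-.041,z])-piv)).round(4))
crop(s,190,100,130,120,6,"pics/sk18.png")
E
```

```text
18.15 [ -10.5    8.6   97.8   -2.2   82.5 -103.5] [ 179.98292633   80.83368819 -176.52667277] yawy 93.49018287174219 piv [ 0.54181599 -0.04047379  0.23753458] sockc [238.20674943 185.73874523]
[ 0.001  -0.0004 -0.0027]
[ 0.0573 -0.0004  0.0064]
[ 0.1155 -0.0004  0.0158]
```

View pics/sk18.png

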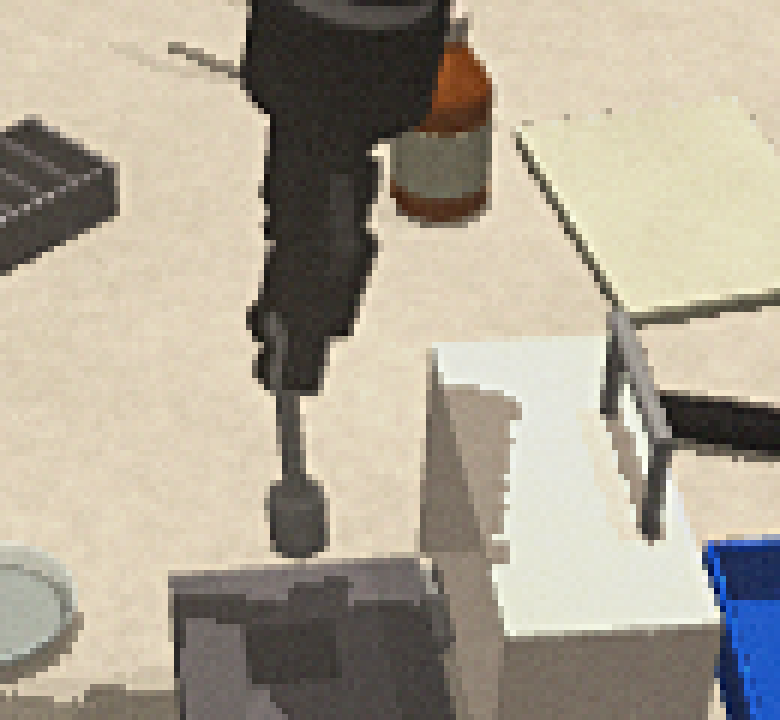

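Request:
step_arm:
  deltas:
    - [[0.01,0,-0.001,0,0,0],[0.015,0,0.001,0,0,0],[0.015,0,0.0024,0,0,0],[0.0105,-0.0004,0.0024,0,0,0],[0.0065,0,0.0016,0,0,0],[0,0,0,0,0,0],[0,0,0,0,0,0]]

```text
t: 18.85
position: [0.5376, -0.0413, 0.1695]
tool_rot: [180.0, 80.8, -176.5]
wrist_force: [0.5, 0.6, -2.0]
finger_gap: 0.0415
```

```bash
python3 - <<'E'
from h import *
s=capture("side");o,M=st()
piv=o["position"]-M[:,0]*.0108
print(o["t"],"piv",piv,"sockc",proj(s,piv-[0,0,.096]))
for z in(.180,.121):print((M.T@(np.array([.539,-.041,z])-piv)).round(4))
crop(s,190,110,130,120,6,"pics/sk19.png")
E
```

```text
18.9 piv [ 0.53964452 -0.04124684  0.18075642] sockc [237.62992904 201.91617357]
[ 0.0008  0.0003 -0.0005]
[0.0591 0.0003 0.0088]
```

View pics/sk19.png

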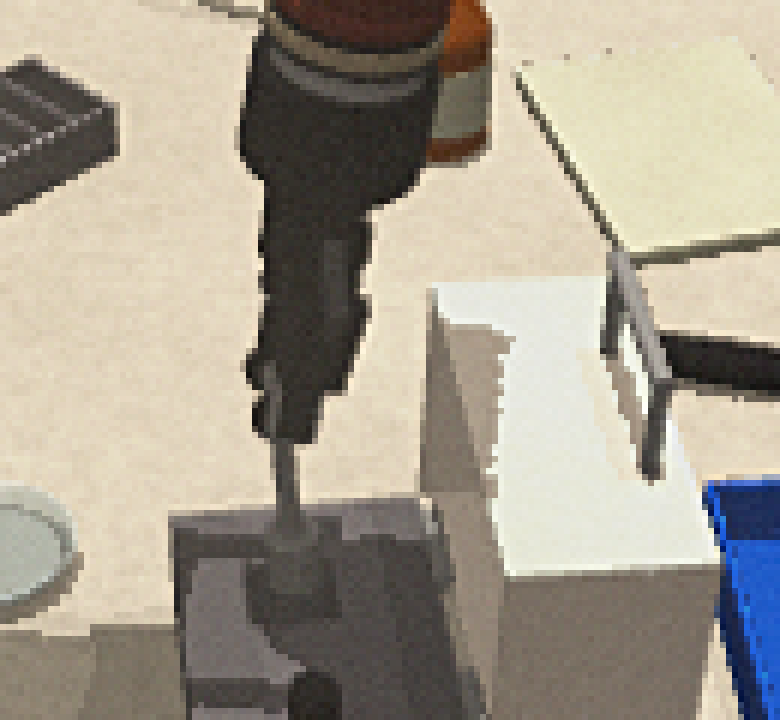

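The socket at crop (292,585) sits over the pocket (columns 245–340, rows 562–622), so I lower it in.

Request:
step_arm:
  deltas:
    - [[0.006,0,0.0004,0,0,0],[0.01,0,0.0014,0,0,0],[0.012,0.0002,0.0019,0,0,0],[0.012,0,0.0019,0,0,0],[0.01,0,0.0016,0,0,0],[0.006,0,0.001,0,0,0],[0.004,0,0.0006,0,0,0],[0,0,0,0,0,0],[0,0,0,0,0,0]]

```text
t: 19.8
position: [0.5369, -0.0412, 0.1093]
tool_rot: [-180.0, 80.9, -176.4]
wrist_force: [0.3, 1.2, -2.4]
finger_gap: 0.0418
```

```bash
python3 - <<'E'
from h import *
s=capture("side");o,M=st()
piv=o["position"]-M[:,0]*.0108
print(o["t"],"piv",piv,o["wrist_force"],o["finger_gap"])
for z in(.121,.118):print((M.T@(np.array([.539,-.041,z])-piv)).round(4))
crop(s,190,110,130,120,6,"pics/sk20.png")
E
```

```text
19.85 piv [ 0.53849367 -0.04103105  0.11991724] [ 0.01530084  1.21633523 -1.4503417 ] 0.04133095065387544
[-0.0011 -0.      0.0003]
[0.0018 0.     0.0008]
```

View pics/sk20.png

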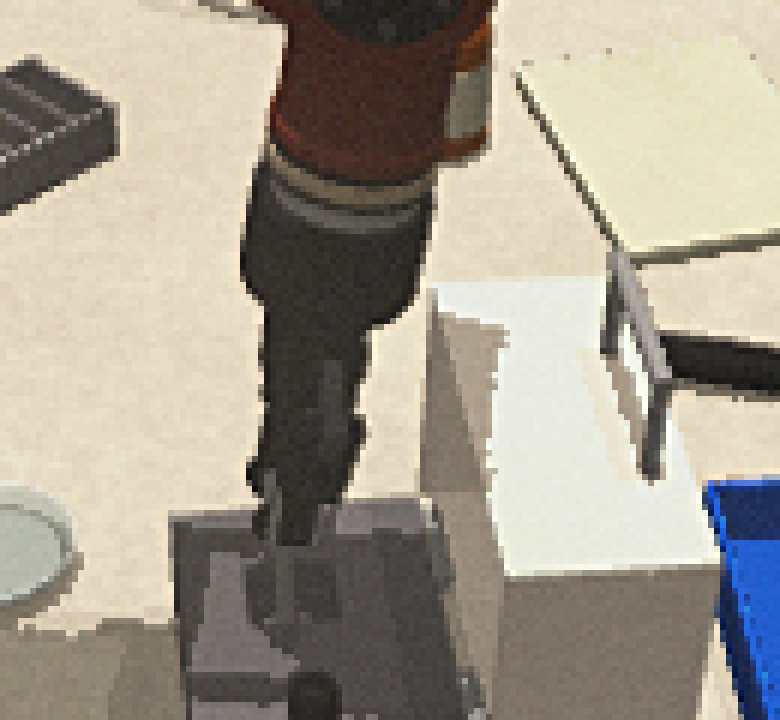

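Request:
step_arm:
  deltas:
    - [[0.0015,0,0.0003,0,0,0],[0.001,0,0.0002,0,0,0],[0.001,0,0.0002,0,0,0],[0,0,0,0,0,0],[0,0,0,0,0,0]]

```text
t: 20.35
position: [0.5395, -0.0411, 0.1088]
tool_rot: [-179.8, 81.2, -176.3]
wrist_force: [0.2, 1.6, 9.7]
finger_gap: 0.0411
```

Request:
step_arm:
  deltas:
    - [[0,0,0,0,0,0],[0,0,0,0,0,0],[0,0,0,0,0,0]]
  claw: 124
  squeeze: 20

```text
t: 20.65
position: [0.5392, -0.0413, 0.1083]
tool_rot: [-179.7, 81.2, -176.2]
wrist_force: [0.9, 1.2, 7.6]
finger_gap: 0.0439
```

Request:
step_arm:
  deltas:
    - [[0,0,0,0,0,0],[0,0,0,0,0,0],[0,0,0,0,0,0]]
  claw: 112

```text
t: 20.95
position: [0.5363, -0.0411, 0.1051]
tool_rot: [180.0, 80.8, -176.5]
wrist_force: [-0.4, 0.1, -0.3]
finger_gap: 0.0479
```

Request:
step_arm:
  deltas:
    - [[0,0,0,0,0,0],[0,0,0,0,0,0],[0,0,0,0,0,0],[0,0,0,0,0,0]]
  claw: 60

```text
t: 21.35
position: [0.5365, -0.0411, 0.1052]
tool_rot: [180.0, 80.8, -176.5]
wrist_force: [-0.6, -0.1, 0.4]
finger_gap: 0.0649
```

```bash
python3 - <<'E'
from h import *
s=capture("side");o,M=st()
print((M.T@[0,0,.1]).round(4))
crop(s,190,110,130,120,6,"pics/sk21.png")
E
```

```text
[-0.0987  0.     -0.0159]
```

View pics/sk21.png

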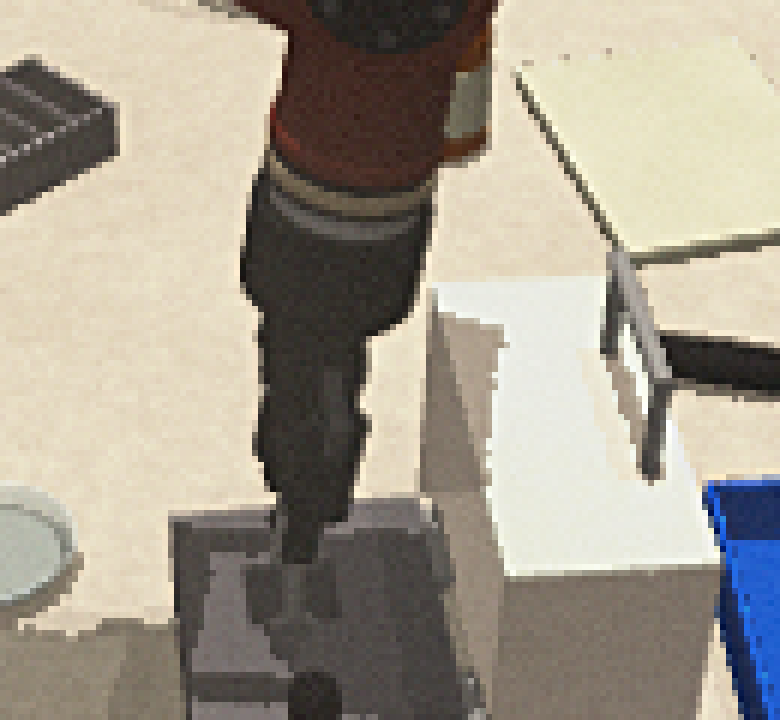

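Released: wrist force is about 0 and the gap is 65 mm. I withdraw straight up and check the key.

Request:
step_arm:
  deltas:
    - [[-0.01,0,-0.0016,0,0,0],[-0.015,0,-0.0024,0,0,0],[-0.02,0,-0.0032,0,0,0],[-0.03,0,-0.0048,0,0,0],[-0.04,0,-0.0064,0,0,0],[-0.04,0,-0.0064,0,0,0],[-0.04,0,-0.0064,0,0,0],[-0.02,0,-0.0032,0,0,0],[0,0,0,0,0,0]]

```text
t: 22.3
position: [0.5393, -0.0415, 0.3298]
tool_rot: [-178.9, 81.5, -175.4]
wrist_force: [0.2, 0.7, -0.4]
finger_gap: 0.0651
```

```bash
python3 - <<'E'
from h import *
s=capture("side");t=capture("top")
goto([.683,-.068,.30],3.6)
crop(s,190,110,130,120,6,"pics/sk22.png")
print(proj(s,[.541,-.041,.118]),proj(s,[.541,-.041,.06]),proj(s,[.541,-.041,.008]))
E
```

```text
t 22.4 pos [ 0.537  -0.0411  0.324 ] q [ -10.6    4.3   92.    -2.2   92.4 -104. ] yawY 93.52 gap 0.0652 F [-0.8  0.1 -0.5]
 turn rotvec 0 [ 1.5659 -0.1239  0.1243] then shift in new tool frame [0.024 0.144 0.036]
 turn rotvec 180 [-1.5686 -0.1244 -0.1239] then shift in new tool frame [ 0.024 -0.144 -0.036]
 shift in present frame [ 0.0011 -0.0358  0.146 ]
[237.99824772 192.61740234] [238.21305628 208.48175365] [238.39433462 221.86978297]
```

View pics/sk22.png

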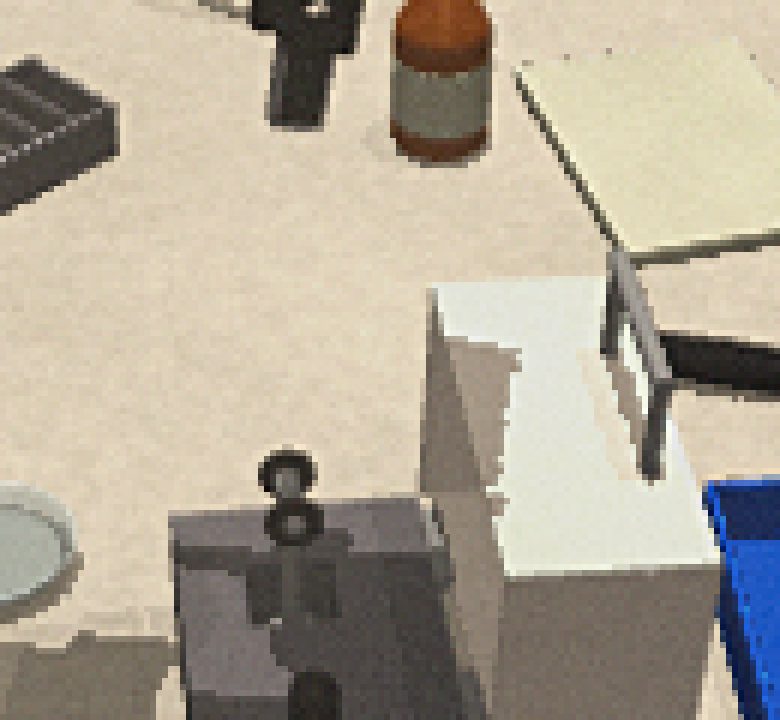

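The key stands upright in the pocket. The cap midpoint at side (238.0,192.5) matches the predicted (238.0,192.6) for a key on the floor at the pocket centre. Next I turn the gripper for the hood's handle.

Request:
step_arm:
  deltas:
    - [[0,0,0,0.1305,-0.0103,0.0104],[0,0,0,0.1305,-0.0103,0.0104],[0,0,0,0.1305,-0.0103,0.0104],[0,0,0,0.1305,-0.0103,0.0104],[0,0,0,0.1305,-0.0103,0.0104],[0,0,0,0.1305,-0.0103,0.0104],[0,0,0,0.1305,-0.0103,0.0104],[0,0,0,0.1305,-0.0103,0.0104],[0,0,0,0.1305,-0.0103,0.0104],[0,0,0,0.1305,-0.0103,0.0104],[0,0,0,0.1305,-0.0103,0.0104],[0,0,0,0.1305,-0.0103,0.0104],[0,0,0,0,0,0],[0,0,0,0,0,0]]
  claw: 110

```text
t: 23.8
position: [0.536, -0.0409, 0.3213]
tool_rot: [-111.0, 89.7, 162.7]
wrist_force: [-0.2, 1.0, 0.8]
finger_gap: 0.0487
```

```bash
python3 - <<'E'
from h import *
goto([.685,-.067,.29],3.6)
E
```

```text
t 23.8 pos [ 0.536  -0.0409  0.3213] q [-11.9  -1.6  98.    0.   83.9 -15.6] yawY 3.74 gap 0.0487 F [-0.2  1.   0.8]
 turn rotvec 0 [ 0.0025 -0.0019  0.005 ] then shift in new tool frame [0.0313 0.147  0.0354]
 turn rotvec 180 [-3.1391e+00 -7.8000e-03 -3.0000e-03] then shift in new tool frame [ 0.0313 -0.147  -0.0354]
 shift in present frame [0.0305 0.1471 0.0359]
```

Request:
step_arm:
  deltas:
    - [[0,0.01,0.0025,0,0,0.005],[0.002,0.02,0.005,0,0,0],[0.004,0.03,0.0073,0,0,0],[0.006,0.03,0.0073,0,0,0],[0.008,0.03,0.0073,0,0,0],[0.008,0.02,0.0045,0,0,0],[0.003,0.007,0.0015,0,0,0],[0,0,0,0,0,0],[0,0,0,0,0,0]]

```text
t: 24.7
position: [0.6855, -0.0671, 0.2924]
tool_rot: [116.4, 89.9, 30.0]
wrist_force: [-0.5, -0.3, 0.0]
finger_gap: 0.0485
```

```bash
python3 - <<'E'
from h import *
s=capture("side");t=capture("top")
goto([.685,-.067,.213],3.6)
crop(s,230,80,130,120,6,"pics/s23.png");crop(t,210,90,110,100,6,"pics/t23.png")
o,M=st()
print(proj(s,[.685,-.067,.229]), "tips", proj(s,o["position"]+M[:,1]*.024+[0,0,.004]),proj(s,o["position"]-M[:,1]*.024+[0,0,.004]))
E
```

```text
t 24.8 pos [ 0.6855 -0.0671  0.2934] q [-11.5  17.7  79.4   0.1  82.7 -15.1] yawY 3.61 gap 0.0482 F [0.5 0.6 0.5]
 turn rotvec 0 [ 0.0001 -0.0007 -0.0039] then shift in new tool frame [ 0.0804 -0.0005 -0.0001]
 turn rotvec 180 [-3.1415e+00  6.1000e-03 -1.1000e-03] then shift in new tool frame [0.0804 0.0005 0.0001]
 shift in present frame [ 0.0804 -0.0008 -0.    ]
[296.08853822 163.41694794] tips [308.41686051 139.6927281 ] [288.61233019 141.10727048]
```

View pics/s23.png

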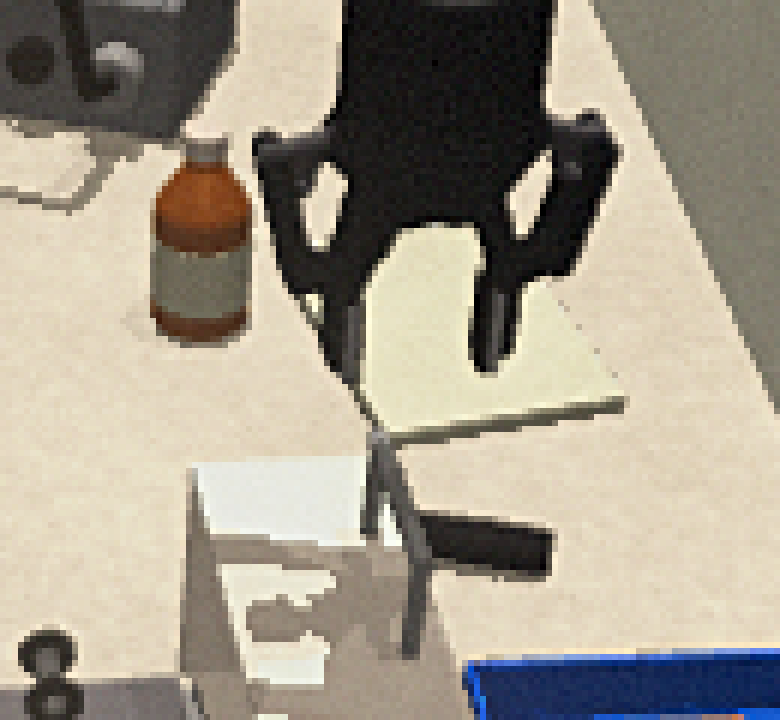

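View pics/t23.png

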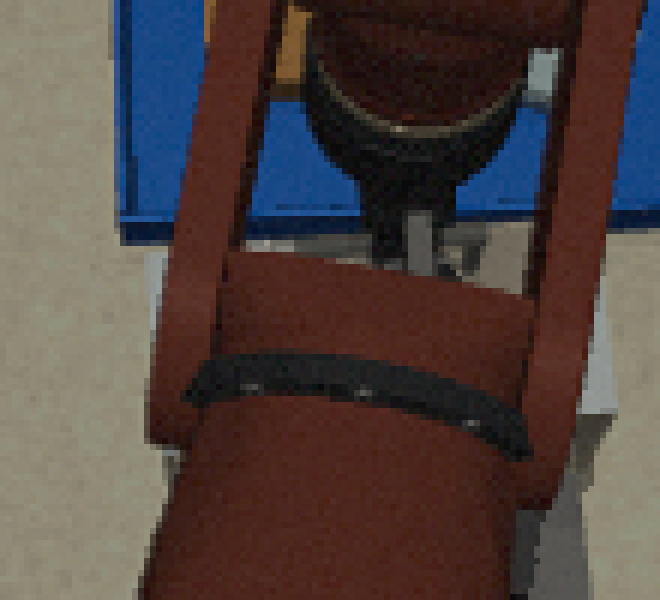

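The bar's middle is at side (296.3,162.7), against (296.1,163.4) predicted, and it lies between the finger tips. I lower to straddle it and grip gently.

Request:
step_arm:
  deltas:
    - [[0.015,-0.0004,0,0,0,0],[0.02,-0.0004,0,0,0,0],[0.02,0,0,0,0,0],[0.015,0,0,0,0,0],[0.01,0,0,0,0,0],[0,0,0,0,0,0],[0,0,0,0,0,0]]

```text
t: 25.5
position: [0.6856, -0.0672, 0.2128]
tool_rot: [101.6, 89.8, 15.2]
wrist_force: [0.1, 0.6, -0.3]
finger_gap: 0.0485
```

```bash
python3 - <<'E'
from h import *
s=capture("side")
goto([.685,-.067,.213],3.6)
crop(s,230,80,130,120,6,"pics/s24.png")
E
```

```text
t 25.55 pos [ 0.686  -0.0673  0.2137] q [-11.5  20.7  84.1   0.1  75.  -15.1] yawY 3.59 gap 0.0484 F [ 0.2 -0.7  0.7]
 turn rotvec 0 [-0.0002 -0.0004 -0.0051] then shift in new tool frame [ 0.0007 -0.001  -0.0004]
 turn rotvec 180 [ 3.1414e+00 -8.0000e-03  6.0000e-04] then shift in new tool frame [0.0007 0.001  0.0004]
 shift in present frame [ 0.0007 -0.001  -0.0004]
```

View pics/s24.png

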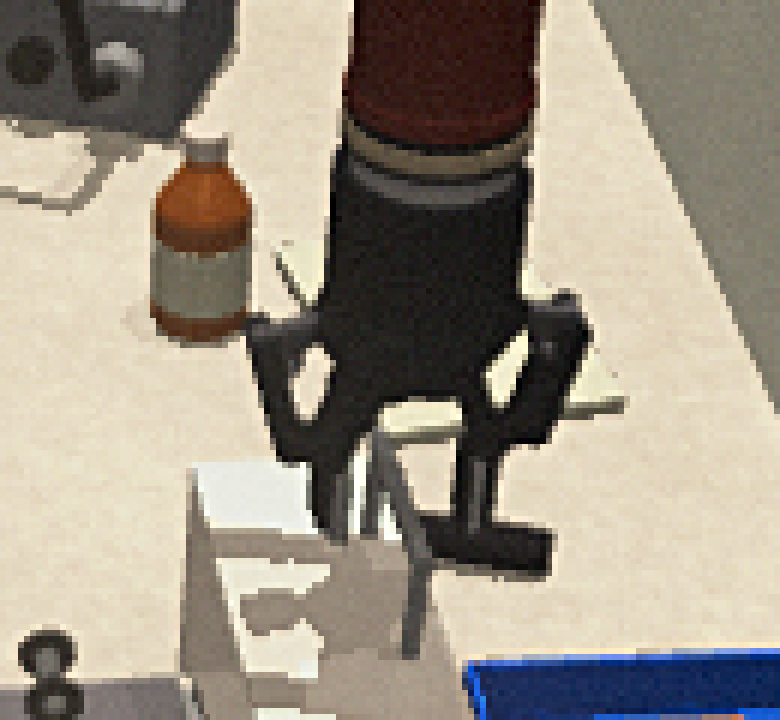

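The fingers straddle the bar with clearance to the hood face. Closing at 25 N.

Request:
step_arm:
  deltas:
    - [[0,0,0,0,0,0],[0,0,0,0,0,0],[0,0,0,0,0,0],[0,0,0,0,0,0],[0,0,0,0,0,0],[0,0,0,0,0,0],[0,0,0,0,0,0],[0,0,0,0,0,0]]
  claw: 255
  squeeze: 25

```text
t: 26.35
position: [0.6854, -0.0673, 0.2135]
tool_rot: [98.9, 89.8, 12.5]
wrist_force: [-3.0, 0.1, 6.6]
finger_gap: 0.0086
```

```bash
cat >> h.py <<'E'
H=np.array([.611,-.0716,.06]);X=np.array([np.cos(np.radians(3.6)),np.sin(np.radians(3.6)),0])
def bar(th,r=.1849):
    phi=np.radians(157.74)-th
    return H+r*(np.cos(phi)*X+np.sin(phi)*np.array([0,0,1]))+np.array([-.0047*np.sin(np.radians(3.6))*0,0,0])
E
python3 - <<'E'
from h import *
goto([.685,-.067,.213])
o,M=st();b0=bar(1.6);print(b0)
p=b0
for th in np.arange(1.5,-0.01,-.1):
    b=bar(th);print(round(th,2),(M.T@(b-p)).round(4),"cum",(M.T@(b-b0)).round(4));p=b
E
```

```text
t 26.35 pos [ 0.6854 -0.0673  0.2135] q [-11.5  20.7  84.1   0.1  75.  -15.1] yawY 3.59 gap 0.0086 F [-3.   0.1  6.6]
 shift in present frame [ 0.0005 -0.0004 -0.0003]
[ 0.68586075 -0.06689016  0.22900206]
1.5 [-0.0067 -0.0172  0.    ] cum [-0.0067 -0.0172  0.    ]
1.4 [-0.005  -0.0178  0.    ] cum [-0.0117 -0.035   0.    ]
1.3 [-0.0031 -0.0182  0.    ] cum [-0.0148 -0.0532  0.    ]
1.2 [-0.0013 -0.0184  0.    ] cum [-0.0161 -0.0717  0.    ]
1.1 [ 0.0005 -0.0185  0.    ] cum [-0.0156 -0.0902  0.    ]
1.0 [ 0.0024 -0.0183  0.    ] cum [-0.0132 -0.1085  0.    ]
0.9 [ 0.0042 -0.018   0.    ] cum [-0.009  -0.1265  0.    ]
0.8 [ 0.006  -0.0175  0.    ] cum [-0.0031 -0.144   0.    ]
0.7 [ 0.0077 -0.0168  0.    ] cum [ 0.0046 -0.1608  0.    ]
0.6 [ 0.0093 -0.016   0.    ] cum [ 1.390e-02 -1.767e-01  1.000e-04]
0.5 [ 0.0109 -0.0149  0.    ] cum [ 2.480e-02 -1.917e-01  1.000e-04]
0.4 [ 0.0123 -0.0138  0.    ] cum [ 3.710e-02 -2.055e-01  1.000e-04]
0.3 [ 0.0136 -0.0125  0.    ] cum [ 5.07e-02 -2.18e-01  1.00e-04]
0.2 [ 0.0148 -0.0111  0.    ] cum [ 6.56e-02 -2.29e-01  1.00e-04]
0.1 [ 0.0158 -0.0095  0.    ] cum [ 8.140e-02 -2.386e-01  1.000e-04]
-0.0 [ 0.0167 -0.0079  0.    ] cum [ 9.810e-02 -2.465e-01  1.000e-04]
```

Request:
step_arm:
  deltas:
    - [[-0.0017,-0.0043,0,0,0,0],[-0.0017,-0.0043,0,0,0,0],[-0.0033,-0.0086,0,0,0,0],[-0.0025,-0.0089,0,0,0,0],[-0.0025,-0.0089,0,0,0,0],[-0.0016,-0.0091,0,0,0,0],[-0.0015,-0.0091,0,0,0,0],[-0.0007,-0.0092,0,0,0,0],[-0.0006,-0.0093,0,0,0,0],[0,0,0,0,0,0],[0,0,0,0,0,0]]

```text
t: 27.45
position: [0.6125, -0.0719, 0.2289]
tool_rot: [108.7, 89.9, 22.2]
wrist_force: [1.2, -1.3, 6.2]
finger_gap: 0.0091
```

```bash
python3 - <<'E'
from h import *
s=capture("side")
goto([.685,-.067,.213])
crop(s,190,60,160,140,5,"pics/s25.png")
for th in (1.1,1.2,1.3): print(proj(s,bar(th)))
E
```

```text
t 27.5 pos [ 0.6126 -0.0719  0.2289] q [-13.2  11.5  93.8   0.1  74.6 -16.8] yawY 3.58 gap 0.0086 F [ 1.1 -0.7  5.4]
 shift in present frame [ 0.0161  0.0725 -0.0003]
[260.58896328 161.03982911]
[268.09012971 160.29938386]
[275.52039266 160.17097332]
```

View pics/s25.png

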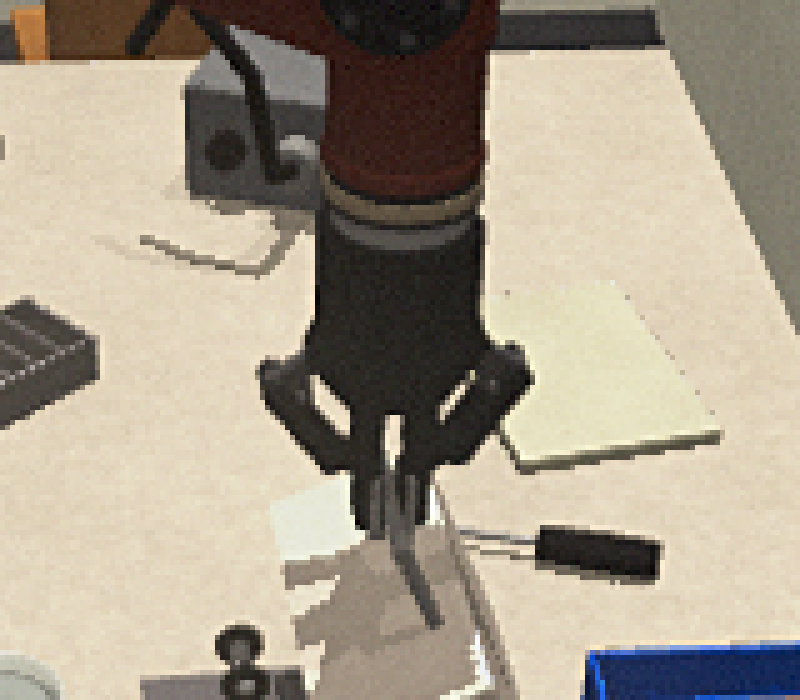

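The hood follows the fingers, now at about 1.2 rad, with only about 6 N on the wrist. Continuing past the balance point.

Request:
step_arm:
  deltas:
    - [[0.0002,-0.0092,0,0,0,0],[0.0003,-0.0093,0,0,0,0],[0.0012,-0.0091,0,0,0,0],[0.0012,-0.0092,0,0,0,0],[0.0021,-0.009,0,0,0,0],[0.0021,-0.009,0,0,0,0],[0.003,-0.0088,0,0,0,0],[0.003,-0.0087,0,0,0,0],[0.0038,-0.0084,0,0,0,0],[0.0039,-0.0084,0,0,0,0],[0.0046,-0.008,0,0,0,0],[0.0047,-0.008,0,0,0,0],[0,0,0,0,0,0],[0,0,0,0,0,0]]
  squeeze: 30

```text
t: 28.9
position: [0.5083, -0.0783, 0.1976]
tool_rot: [120.2, 89.9, 33.7]
wrist_force: [-0.1, -3.5, 0.7]
finger_gap: 0.0089
```

```bash
python3 - <<'E'
from h import *
s=capture("side")
goto([.685,-.067,.213])
crop(s,170,80,160,140,5,"pics/s26.png")
for th in (.5,.6,.7): print(bar(th),proj(s,bar(th)))
E
```

```text
t 28.95 pos [ 0.5087 -0.0782  0.1979] q [-1.660e+01  7.000e-01  1.091e+02  1.000e-01  7.010e+01 -2.020e+01] yawY 3.58 gap 0.0082 F [-1.  -2.8  0.7]
 shift in present frame [-0.0147  0.1767 -0.0002]
[ 0.49463787 -0.07892088  0.20350704] [219.60485165 177.23978262]
[ 0.50951772 -0.07798472  0.2144299 ] [225.49601679 173.31938687]
[ 0.52541155 -0.07698477  0.22380974] [231.87555498 169.82550209]
```

View pics/s26.png

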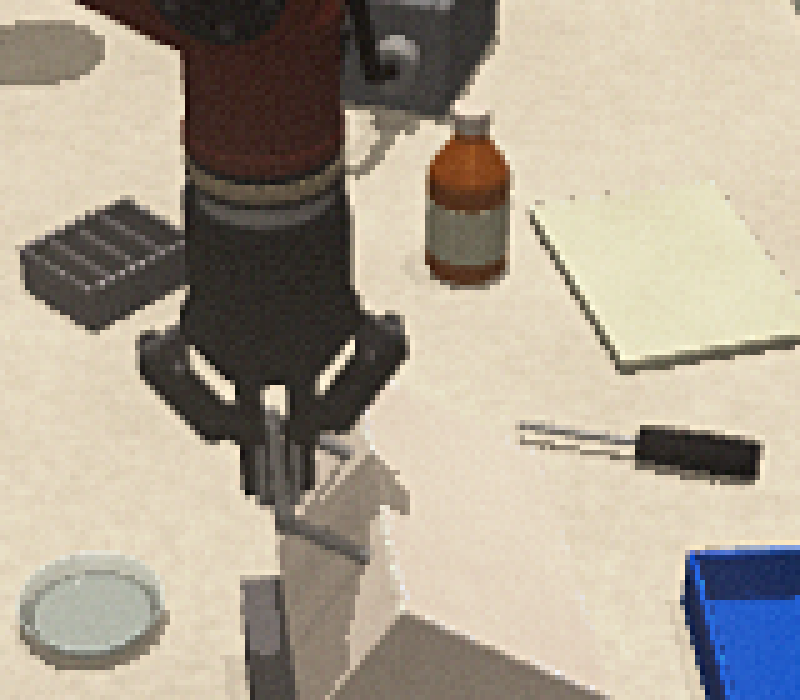

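The hood is at about 0.6 rad, with the bar between the pads near crop (275,465) and low forces. Continuing down slowly.

Request:
step_arm:
  deltas:
    - [[0.0054,-0.0075,0,0,0,0],[0.0055,-0.0075,0,0,0,0],[0.0061,-0.0069,0,0,0,0],[0.0062,-0.0069,0,0,0,0],[0.0068,-0.0063,0,0,0,0],[0.0068,-0.0062,0,0,0,0],[0.0074,-0.0056,0,0,0,0],[0.0074,-0.0055,0,0,0,0],[0.004,-0.0024,0,0,0,0],[0.004,-0.0024,0,0,0,0],[0.0039,-0.0024,0,0,0,0],[0.0039,-0.0023,0,0,0,0],[0,0,0,0,0,0],[0,0,0,0,0,0]]

```text
t: 30.35
position: [0.4471, -0.082, 0.1302]
tool_rot: [112.0, 89.8, 25.6]
wrist_force: [-0.2, -4.0, -0.3]
finger_gap: 0.0086
```

```bash
python3 - <<'E'
from h import *
s=capture("side")
goto([.685,-.067,.213])
crop(s,160,120,160,140,5,"pics/s27.png")
for th in (0,.1,.2): print(bar(th),proj(s,bar(th)))
E
```

```text
t 30.4 pos [ 0.4472 -0.082   0.1303] q [-1.930e+01 -2.100e+00  1.198e+02  1.000e-01  6.220e+01 -2.300e+01] yawY 3.59 gap 0.0088 F [-0.7 -2.7 -0.8]
 shift in present frame [-8.200e-02  2.384e-01 -1.000e-04]
[ 0.44021745 -0.08234473  0.130042  ] [199.48642156 201.12040218]
[ 0.44804938 -0.08185198  0.14677559] [202.1308581  195.98690367]
[ 0.45750947 -0.08125681  0.16264216] [205.4934929  190.96736529]
```

View pics/s27.png

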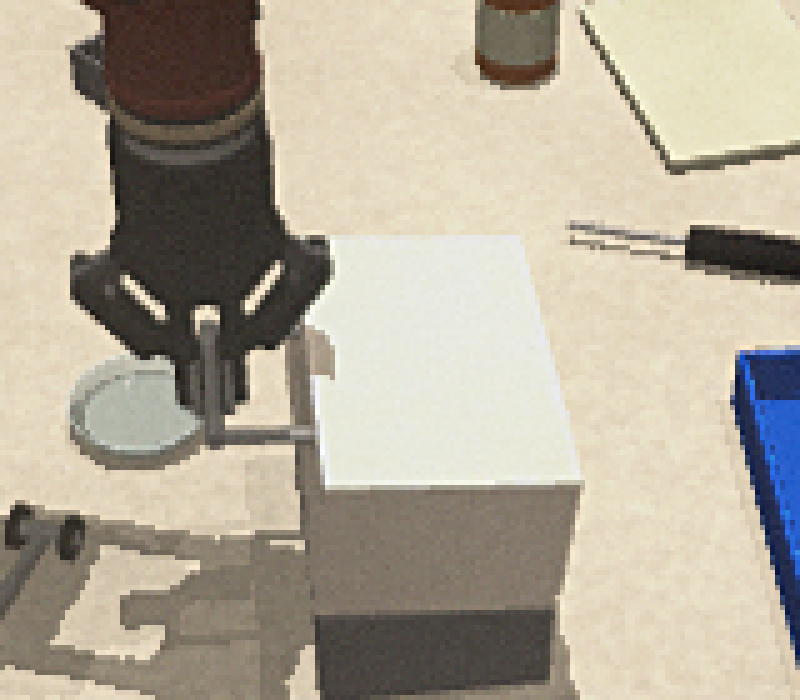

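About 0.1 rad remains. I go down the rest slowly, with a small push at the end.

Request:
step_arm:
  deltas:
    - [[0.003,-0.0015,0,0,0,0],[0.003,-0.0014,0,0,0,0],[0.003,-0.0014,0,0,0,0],[0.003,-0.0013,0,0,0,0],[0.0025,-0.0012,0,0,0,0],[0.0022,-0.0011,0,0,0,0],[0.001,0,0,0,0,0],[0.001,0,0,0,0,0],[0,0,0,0,0,0],[0,0,0,0,0,0]]

```text
t: 31.4
position: [0.44, -0.0824, 0.1139]
tool_rot: [114.4, 89.8, 28.0]
wrist_force: [-5.7, -0.5, 14.1]
finger_gap: 0.0088
```

```bash
python3 - <<'E'
from h import *
s=capture("side")
goto([.685,-.067,.213])
crop(s,160,120,160,140,5,"pics/s28.png")
E
```

```text
t 31.45 pos [ 0.44   -0.0824  0.1139] q [-1.970e+01 -1.500e+00  1.213e+02  1.000e-01  6.010e+01 -2.340e+01] yawY 3.6 gap 0.0088 F [-7.6 -0.6 13.5]
 shift in present frame [-9.840e-02  2.458e-01 -1.000e-04]
```

View pics/s28.png

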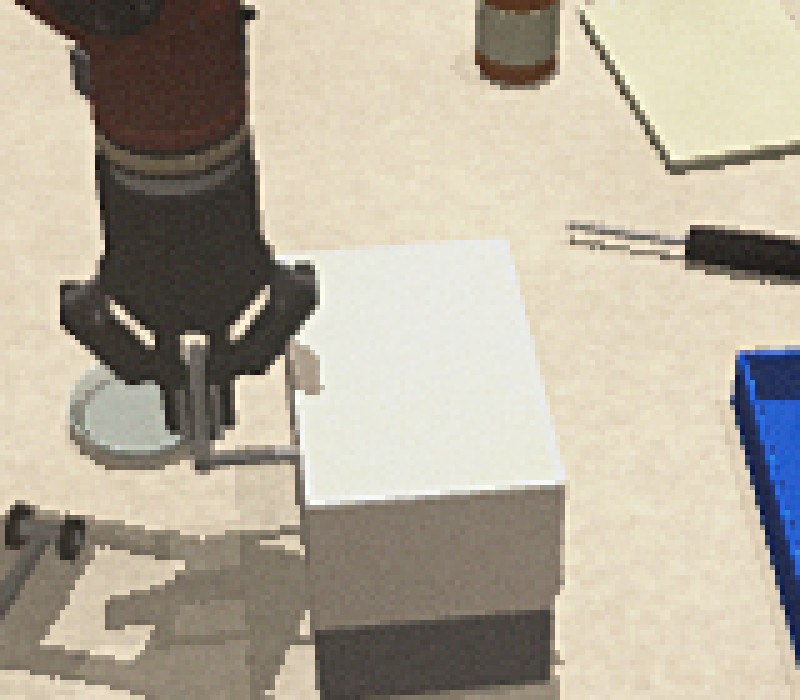

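The wrist force rose to +14 N upward with the TCP at the predicted shut height, so the hood is on its stop. I open the fingers slightly and withdraw upward.

Request:
step_arm:
  deltas:
    - [[0,0,0,0,0,0],[0,0,0,0,0,0],[0,0,0,0,0,0],[0,0,0,0,0,0],[0,0,0,0,0,0]]
  claw: 180

```text
t: 31.95
position: [0.4394, -0.0822, 0.1113]
tool_rot: [118.3, 89.8, 31.9]
wrist_force: [0.0, 0.2, 0.7]
finger_gap: 0.025
```

```bash
python3 - <<'E'
from h import *
s=capture("side")
goto([.42,-.082,.3])
crop(s,160,120,160,140,5,"pics/s29.png")
E
```

```text
t 32.0 pos [ 0.4394 -0.0823  0.1113] q [-19.7  -1.4 121.5   0.2  59.8 -23.4] yawY 3.58 gap 0.0252 F [-0.1 -0.2 -0.5]
 shift in present frame [-0.1887 -0.0188 -0.0018]
```

View pics/s29.png

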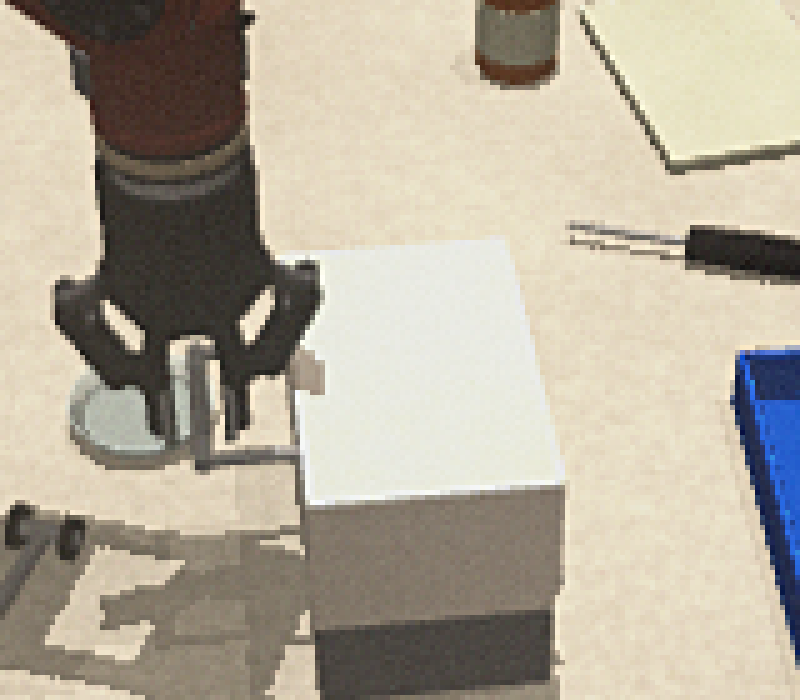

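The fingers are clear of the bar on both sides and the hood stays down. Withdrawing straight up.

Request:
step_arm:
  deltas:
    - [[-0.01,0,0,0,0,0],[-0.015,0,0,0,0,0],[-0.02,0,0,0,0,0],[-0.03,0,0,0,0,0],[-0.04,0,0,0,0,0],[-0.04,0,0,0,0,0],[-0.03,0,0,0,0,0],[-0.02,0,0,0,0,0],[0,0,0,0,0,0],[0,0,0,0,0,0],[0,0,0,0,0,0]]

```text
t: 33.1
position: [0.438, -0.0823, 0.3148]
tool_rot: [171.6, 89.9, 85.2]
wrist_force: [0.9, -0.7, -1.3]
finger_gap: 0.0252
```

```bash
python3 - <<'E'
from h import *
s=capture("side");cv2.imwrite("pics/s30.png",s["pixels"]);crop(s,160,120,160,140,5,"pics/s31.png")
goto([.42,-.082,.3])
t=capture("top");cv2.imwrite("pics/t30.png",t["pixels"])
def sp(x,y,z): return proj(s,H+X*(x-.06)+np.array([-X[1],X[0],0])*y+[0,0,z-.06])
print("pred hood top corners front-right, rear-right, front-left, bar ends:",sp(-.066,-.098,.148),sp(.06,-.098,.148),sp(-.066,.098,.148),sp(-.111,.045,.130),sp(-.111,-.045,.130))
E
```

```text
t 33.15 pos [ 0.4379 -0.0823  0.3145] q [-1.980e+01 -1.380e+01  1.095e+02  1.000e-01  8.430e+01 -2.340e+01] yawY 3.58 gap 0.0254 F [-0.5  0.3 -0.4]
 shift in present frame [ 0.0146 -0.0178 -0.0014]
pred hood top corners front-right, rear-right, front-left, bar ends: [219.70866228 221.38390391] [271.92523185 216.85732088] [214.16937902 170.93816146] [198.83013033 189.815914  ] [200.28383551 213.16265693]
```

View pics/s30.png

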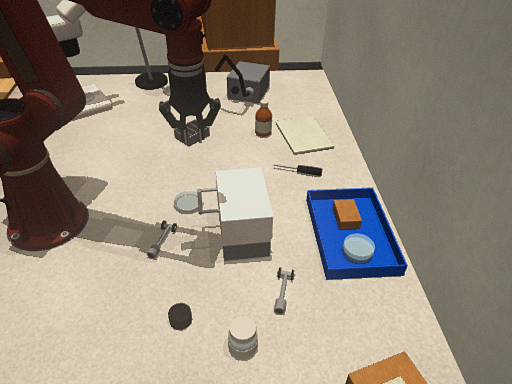

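View pics/s31.png

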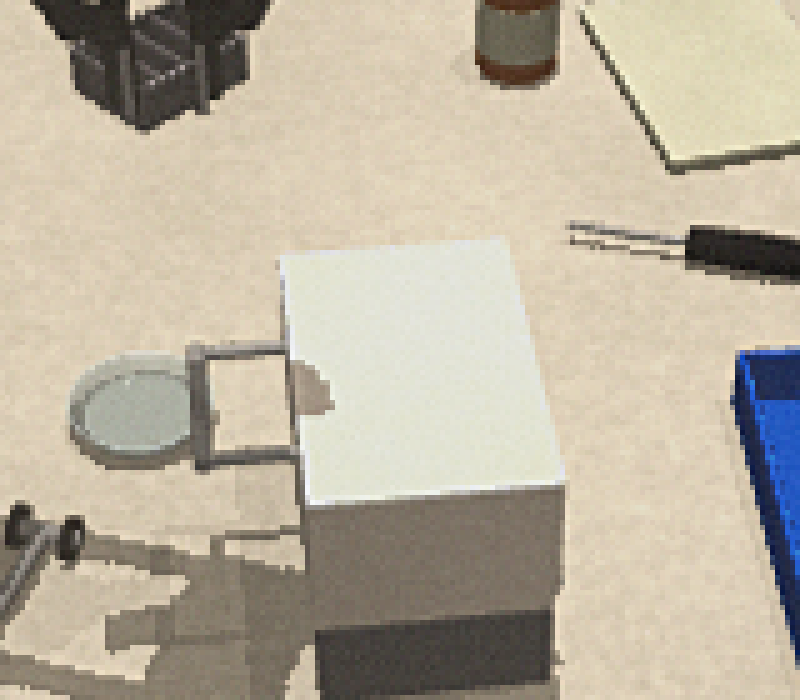

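View pics/t30.png

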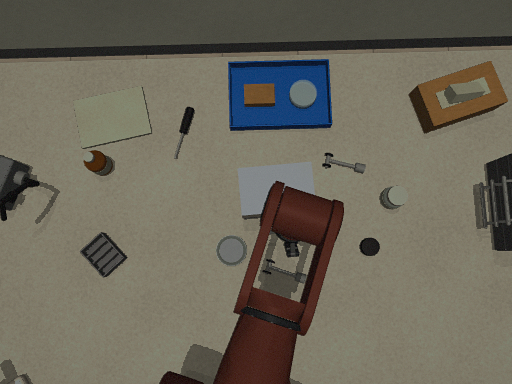

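The bar ends are at side (198.9,189.3) and (200.5,213.3), within 0.5 px of the shut prediction. In the top view the dish, bottle, driver, lens, jar and tray are at their starting pixels. Handing in.

```bash
python3 -c "
from bench import sign_off
print(sign_off())"
```

```text
the job is handed in; nothing more can be done
None
```

The key is standing in the square pocket with the hood shut over it. I handed the job in at about 33 s of the 72 s, and no verdict was reported.

- **Key pick-up and hang:** I gripped the leftmost key by its two buttons. At the 20 N minimum squeeze it stayed level instead of swinging as described. I had to ease the fingers open count by count until it swung down. It then hung about 9–10° from plumb (the limit is 14°), with its crossbar about 0.17 m up. I held it there, gripped again at 60 N and tilted the tool to bring it to about 2°.
- **Key in the pocket:** After release, the crossbar was within a fraction of a pixel of where it should be for a key standing on the pocket floor. That was the last time I could see it. I did not see inside once the hood was shut.
- **Hood:** I carried it over by its handle at about 0.5 rad/s, slower at the end, and pressed it onto its stop with about 14 N. After I let go, the handle ends were within 0.5 px of the predicted shut position. One front top corner was off by about 2 px, which I put down to pixel reading.
- **At the end:** The fingers were clear of everything, the wrist force was about 0, and the bystanders looked unmoved in the top view.

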